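# Build the show trophy and set out the prizes

## Robot

A 6-joint arm with a two-finger parallel gripper is mounted at the origin on the work surface. World frame = base frame: x ahead of the robot, y to its left, z up, the work surface at z = 0. Lengths are in m, angles in rad, forces in N, time in s.
With the tool pointing down it reaches from about 0.375 to 0.975 m from the base axis. Payload 3.8 kg.
Tool frame: the origin (TCP) lies at the very end of the fingers, on their centre line; the grasp point (between the pads) lies 19 mm behind it; z points along the fingers, y is the line along which they close (so a half turn about z gives the same grasp; the last joint's range is limited). The gripper opens to 85 mm and grips with 20 to 120 N. Pads are 22 mm wide; open, the fingers measure 114 mm over their backs; the gripper's body (76 mm by 85 mm) begins 54 mm behind the grasp point. The pads swing forward as they close: fully open they stand 13 mm farther back than shut.
Start: joints at [1.186, 0.264, 1.604, -0, 1.274, -0.037], TCP at [0.23, 0.635, 0.208] pointing down, gripper open.
Joint ranges: [-2.63, 2.63], [-0.94, 2.18], [0.31, 2.57], [-1.31, 4.45], [0, 2.66], [-2.55, 2.55]. Speed limits (rad/s): [2.57, 2.57, 3.14, 3.14, 3.14, 3.14].

## Interface

Orientations are given as a rotation vector (axis times angle).
In Python, from workcell import read_state, read_camera, calibration, finish_job gives the robot as it stands.
- The arm moves only by the tool step_arm, never from a script. Its argument "commands" is a list of rows, each an object of numbers: "fingers": the gripper's target within -1 to 1 (shut at 1, half-way at 0, fully open at -1); "dx", "dy", "dz": the shift along the tool's x, y, z in m; "roll": the turn about the tool's z in degrees. In form: [{"fingers": .., "dx": .., "dy": .., "dz": .., "roll": ..}, ...]. A call has 1 to 8 rows; each row is the pose to reach, as a shift and turn from the pose commanded when the call began, along the tool's axes at that moment; what a row does not reach only later rows make up. A row lasts 1/8 s, in which the tool goes at most 62.5 mm and 10.7 degrees, less where a joint would pass 70% of its speed; a pose out of reach is approached as far as the arm can. A call with a gripper value outside its range is refused whole. The fingers move at their own pace and stop on an object; "squeeze" is the grip in N (left out, the last holds). Time passes only in rows, so rows that repeat a pose let the fingers close. It gives the time, the measured TCP pose, the force, the opening and the grip force at its end, in the units of the state.
- read_state(): the state, without advancing time (a new reading comes with each control period).
- read_camera(name): name is "scene" or "top"; returns (picture, depth): 480x640x3 uint8, blue, green, red; 480x640 float32, m along the optical axis (not along the pixel's ray), 0 where there is no reading.
- calibration(name): a dict with "intrinsics" (3x3 intrinsics, pixels), "k1" (the pictures are not rectified: a ray, as slopes to the right and down, at radius r is drawn at 1 + k1 r^2 times it, then the intrinsics apply), "world_to_cam" (4x4, takes a point from world to camera coordinates). Camera axes: x right, y up, looking along -z (the intrinsics and any distortion apply to the point x, -y, -z); pixel columns grow to the right and rows downward; lengths in m; the calibration is good to about 2 mm. A picture is of the moment at which its call begins. calibration takes no time and is no camera call.
- finish_job(): hands the job in; it is judged then, once.
The state is a dict: "time": time; "q": joint angles; "joint_vel": joint speeds; "joint_torque": joint torques, N m; "tool_pos": TCP position; "tcp_rot": TCP orientation; "wrist_force": force on the tool from outside, world axes, zero at the start; "torque": the same for the moment, N m; "width": opening from 0.0 (shut) to 1.0 (fully open); "grip_force": force on a finger pad.
Only numpy, scipy, OpenCV 4.12 (cv2) and the standard library are available. Lean on these libraries where they do the work, as an engineer would, in place of code of your own. Each camera call takes 0.05 s, during which the arm holds its last target. There are 200 camera calls.

## Task

Set out the prizes at the cat show. Build the trophy in the middle of the square board from the bottom up, one piece at a time: first the wide plinth, then the narrow plinth on it, then the two-handled cup, and last the lid fully seated in the cup's mouth, each upright and well centred on the one below; at any time, stand the cat statuette in the middle of the round board. Set every piece down gently without dropping it, knock none of them over, and leave the white drinking cup where it stands.

Things in the scene. Friction and masses are not known exactly. Their poses are not given: they have to be found in the camera images.
- square_board: Fixed flat square wooden display board, 110 x 110 mm, 8 mm thick, lying on the table. Origin: centre of its underside (table level); z up, x and y along its edges. Its place and yaw vary; trophy goes on its middle.
- round_board: Fixed flat round wooden display board, diameter 110 mm, 8 mm thick, lying on the table. Origin: centre of its underside (table level); z up. The statuette goes on its middle.
- wide_plinth: Loose round dark wood drum with a steel band, diameter 68 mm, 45 mm high (sides straight up to 38 mm, then narrowing to a flat top of diameter 62 mm), about 0.16 kg. Stands upright. Origin: centre of its underside; z up. Grip across its sides from above.
- narrow_plinth: Loose round dark wood drum with a steel band, diameter 52 mm, 40 mm high (sides straight up to 34 mm, then narrowing to a flat top of diameter 46 mm), about 0.10 kg. Stands upright. Origin: centre of its underside; z up.
- cup: Loose steel trophy cup, 85 mm high, 0.18 kg: foot 40 mm across, stem 12 to 16 mm thick, open bowl from 46 mm to the rim at 85 mm height, 54 to 56 mm across outside, mouth 50 mm inside. Two loop handles at 48 to 80 mm height reach 50 mm from the axis along +y and -y. Origin: centre of the foot's underside; z up. Grip the bowl from above along its x axis, between the handles, at about 65 mm height.
- lid: Loose steel cup lid, 0.08 kg, right way up. From below: plug 45 mm across (bevelled to 40), 8 mm high, fits the cup's mouth with 2.5 mm play all round; flange 60 mm across, 8 to 14 mm height, rests on the rim; straight round knob 16 mm across, 14 to 46 mm height, to grip. Origin: centre of the plug's underside; z up. Seated, its origin is 77 mm above the cup's origin.
- cat_statuette: Loose copper sitting cat, 78 mm high with ears, 0.20 kg, on a round dark wood foot 50 mm across, 8 mm high. Its body is a round column 38 mm across from 8 to 44 mm height (legs and tail in relief, under 2 mm), then a head 28 mm across up to 72 mm. Origin: centre of the foot's underside; z up, face along -x. Which way it looks does not matter.
- drinking_cup: Bystander: loose empty white plastic drinking cup, rim 70 mm across, 85 mm high, light. Origin: centre of its underside; z up. Not to be disturbed.

How it is judged:
By the outcome, as a careful person would: the job done as asked, in the order asked, and still so for the second after the job is handed in, with the robot touching nothing.
It also fails if it takes over 138 s, if anything falls off the work surface, if the arm or the gripper's body presses on something with over 40 N, if the wrist force passes 120 N, or if a joint passes its speed limit or range.

## Working session

There is one attempt and no reset: what is moved stays moved. The work goes in short steps, Python scripts to look and compute and a tool call to move; the robot and the scene stay as the last step left them, time stands still between calls to the robot, and variables do not carry over. Pictures are saved under pics/ and viewed, at most 14 in all, crops included, and the job is handed in when it is done.

Besides the shell and the picture viewer there is one more tool, called after "Emit:" as name(argument=value, ...) on one line, values as JSON. step_arm: Moves the arm, as the interface text tells. Its arguments: {"type":"object","properties":{"commands":{"type":"array","items":{"type":"object","properties":{"fingers":{"type":"number"},"dx":{"type":"number"},"dy":{"type":"number"},"dz":{"type":"number"},"roll":{"type":"number"}}}},"squeeze":{"type":"number"}},"required":["commands"]}

```bash
mkdir -p pics; ls
python3 - <<'E'
from workcell import *
import cv2,numpy as np
s=read_state();print(s)
for n in("top","scene"):
    p,d=read_camera(n);cv2.imwrite(f"pics/{n}0.png",p);np.save(f"pics/{n}0.npy",d)
    print(n,calibration(n))
E
```

```text
pics
{'time': 0.0, 'q': array([ 1.18607962e+00,  2.64737916e-01,  1.60534476e+00,  2.67704662e-05,
        1.27370435e+00, -3.68967949e-02]), 'joint_vel': array([-5.55005267e-05,  2.06691722e-03,  3.43459517e-04,  7.77654527e-04,
        2.11612159e-04, -9.66295038e-05]), 'joint_torque': array([ 1.77752969e-03, -5.15097249e+01, -3.67324054e+01,  5.34685341e-06,
        1.26413174e-02, -2.31270866e-05]), 'tool_pos': array([0.22977557, 0.63387089, 0.20668814]), 'tcp_rot': array([-0.54353242, -3.09372325,  0.00336168]), 'wrist_force': array([-0.62437931, -0.16736328,  1.40180969]), 'torque': array([-0.0488263,  0.0281806,  0.0255352]), 'grip_force': 0.0, 'width': 1.0006439317659526}
top {'intrinsics': array([[470.84849303,   0.        , 327.99061872],
       [  0.        , 470.84849303, 239.16091642],
       [  0.        ,   0.        ,   1.        ]]), 'k1': 0.03847480795423632, 'world_to_cam': array([[ 0.00425452, -0.99999   , -0.0013795 , -0.01176745],
       [ 0.98601957,  0.00396528,  0.16658234, -0.53635525],
       [-0.16657521, -0.00206895,  0.98602658, -0.99445898],
       [ 0.        ,  0.        ,  0.        ,  1.        ]])}
scene {'intrinsics': array([[466.61065665,   0.        , 317.94030386],
       [  0.        , 466.61065665, 235.75699756],
       [  0.        ,   0.        ,   1.        ]]), 'k1': -0.042676573474553635, 'world_to_cam': array([[ 0.75474131,  0.65585877,  0.01465678, -0.40646625],
       [-0.37286107,  0.41048006,  0.83215428,  0.15801633],
       [ 0.53975937, -0.63352616,  0.55435046, -1.33796889],
       [ 0.        ,  0.        ,  0.        ,  1.        ]])}
```

View pics/top0.png

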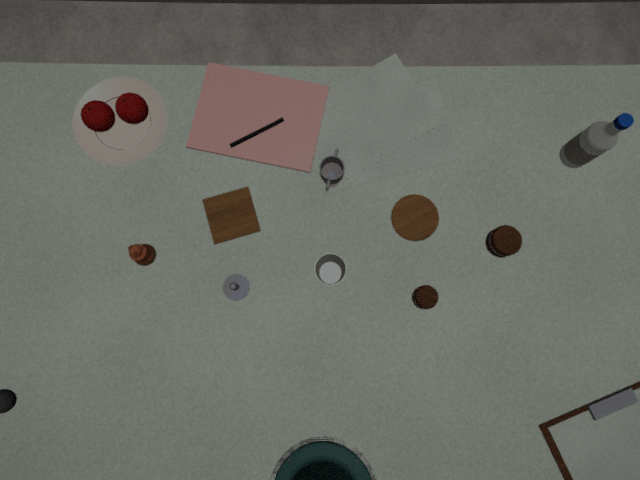

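View pics/scene0.png

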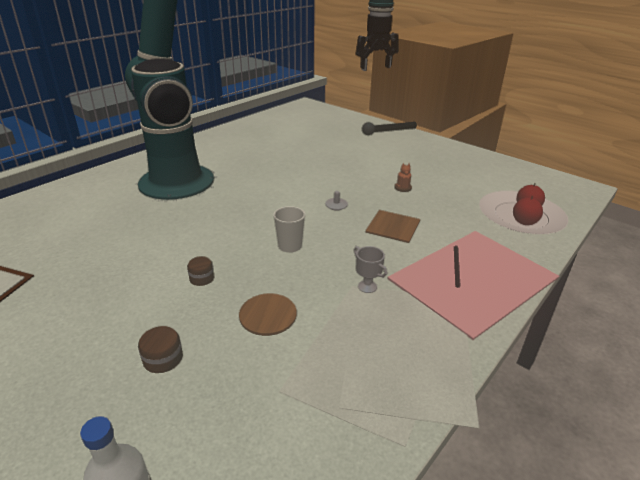

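The top view shows the square board at about (232,215), round board (415,217), wide plinth (505,241), narrow plinth (426,297), cup (332,170), lid (236,287), cat (142,254) and drinking cup (330,269). The scene view shows all of them upright, with the cup at (369,270) and its handles roughly left and right.

```bash
cat > h.py <<'E'
from workcell import *
import cv2,numpy as np
def cam(n):
    c=calibration(n);return c["intrinsics"],c["k1"],np.array(c["world_to_cam"])
def slopes(n,uv):
    K,k,_=cam(n);return cv2.undistortPoints(np.float64(uv).reshape(-1,1,2),K,np.array([k,0,0,0.]))[:,0]
def rays(n,uv):
    T=cam(n)[2];s=slopes(n,uv);R=T[:3,:3]
    d=np.c_[s[:,0],-s[:,1],-np.ones(len(s))]@R
    return -R.T@T[:3,3],d
def onplane(n,uv,z):
    o,d=rays(n,uv);return o+d*((z-o[2])/d[:,2])[:,None]
def cloud(n,d):
    v,u=np.mgrid[:480,:640];o,r=rays(n,np.c_[u.ravel(),v.ravel()])
    P=(o+r*d.ravel()[:,None]).reshape(480,640,3);P[d<=0]=np.nan;return P
def proj(n,P):
    K,k,T=cam(n);q=np.atleast_2d(P)@T[:3,:3].T+T[:3,3];s=np.c_[q[:,0],-q[:,1]]/-q[:,2:]
    s=s*(1+k*(s**2).sum(1))[:,None];return s@K[:2,:2].T+K[:2,2]
E
python3 - <<'E'
from h import *
C={n:cloud(n,np.load(f"pics/{n}0.npy")) for n in("top","scene")}
t=C["top"]
print("table z",[np.nanmedian(t[r,c,2]) for r,c in((slice(330,360),slice(200,400)),(slice(200,240),slice(300,370)))], np.nanstd(t[330:360,200:400,2]))
pk={"sq":(232,215),"rb":(415,217),"wide":(507,239),"narrow":(427,296),"cup":(332,168),"lid":(234,286),"cat":(138,251),"drink":(330,265)}
for k,(u,v) in pk.items():
    o=onplane("top",[(u,v)],0.03)[0]
    for n in C:
        P=C[n].reshape(-1,3);m=(np.hypot(*(P[:,:2]-o[:2]).T)<.08)&(P[:,2]>.02)
        if m.sum()<5: continue
        Q=P[m]
        print(k,n,m.sum(),"zmax %.3f"%np.percentile(Q[:,2],98),end=" ")
        lo,hi=np.percentile(Q[:,2],98)-.006,9
        W=Q[Q[:,2]>lo];print("top pts",len(W),"x",W[:,0].min().round(4),W[:,0].max().round(4),"y",W[:,1].min().round(4),W[:,1].max().round(4),"mean",W[:,:2].mean(0).round(4))
# boards by colour (brown = saturated), rays onto z=.008
img=cv2.imread("pics/top0.png");hsv=cv2.cvtColor(img,cv2.COLOR_BGR2HSV)
m=((hsv[...,1]>90)&(hsv[...,0]<25)).astype(np.uint8)
cs,_=cv2.findContours(m,cv2.RETR_EXTERNAL,cv2.CHAIN_APPROX_NONE)
for c in cs:
    if cv2.contourArea(c)<150: continue
    for z in (.008,.04,.045):
        p=onplane("top",c[:,0],z)[:,:2].astype(np.float32);(x,y),r=cv2.minEnclosingCircle(p)
        print(cv2.boundingRect(c),z,"circ",np.round((x,y,r),4),"rect",np.round(sum([list(a) if np.ndim(a) else [a] for a in cv2.minAreaRect(p)],[]),4))
E
```

```text
table z [np.float64(0.0003158488617747146), np.float64(0.0002870569711047599)] 0.0019446734017470853
wide top 837 zmax 0.049 top pts 617 x 0.505 0.5678 y -0.4335 -0.3698 mean [ 0.5362 -0.4015]
wide scene 1311 zmax 0.047 top pts 888 x 0.5059 0.5704 y -0.4359 -0.3728 mean [ 0.5395 -0.4056]
narrow top 466 zmax 0.044 top pts 335 x 0.3874 0.4348 y -0.2465 -0.2009 mean [ 0.4114 -0.2234]
narrow scene 479 zmax 0.042 top pts 303 x 0.387 0.4355 y -0.2498 -0.2013 mean [ 0.4138 -0.226 ]
cup top 664 zmax 0.087 top pts 126 x 0.6538 0.7263 y -0.0439 0.0107 mean [ 0.6887 -0.0171]
cup scene 901 zmax 0.085 top pts 194 x 0.6455 0.7287 y -0.0469 0.0104 mean [ 0.6882 -0.0199]
lid top 55 zmax 0.049 top pts 29 x 0.4261 0.439 y 0.1915 0.2026 mean [0.4331 0.1969]
lid scene 64 zmax 0.047 top pts 19 x 0.4251 0.4406 y 0.1846 0.2029 mean [0.4326 0.1928]
cat top 320 zmax 0.077 top pts 45 x 0.498 0.5153 y 0.3965 0.4139 mean [0.5063 0.4056]
cat scene 237 zmax 0.075 top pts 24 x 0.4943 0.5146 y 0.393 0.4132 mean [0.5064 0.4028]
drink top 412 zmax 0.088 top pts 140 x 0.4325 0.5004 y -0.0478 0.0215 mean [ 0.4665 -0.01
[... 1851 characters left out ...]
.5918  0.2077  0.105   0.105  16.9723]
(203, 187, 57, 57) 0.045 circ [0.5908 0.2062 0.072 ] rect [ 0.5907  0.2067  0.1045  0.1044 16.9723]
(81, 101, 34, 30) 0.008 circ [0.8355 0.5386 0.0424] rect [0.8374 0.5372 0.0725 0.0781 0.8554]
(81, 101, 34, 30) 0.04 circ [0.8212 0.522  0.0411] rect [0.8231 0.5207 0.0703 0.0757 0.8549]
(81, 101, 34, 30) 0.045 circ [0.819  0.5194 0.0409] rect [0.8209 0.5181 0.07   0.0754 0.8545]
(116, 93, 32, 31) 0.008 circ [0.8592 0.458  0.0419] rect [0.8573 0.4592 0.0766 0.0729 3.4585]
(116, 93, 32, 31) 0.04 circ [0.8442 0.4438 0.0407] rect [0.8425 0.445  0.0743 0.0707 3.4584]
(116, 93, 32, 31) 0.045 circ [0.8419 0.4416 0.0405] rect [0.8401 0.4428 0.0739 0.0703 3.4584]
```

```bash
cat >> h.py <<'E'
def tool():
    s=read_state();R=cv2.Rodrigues(np.float64(s["tcp_rot"]))[0];return s,np.array(s["tool_pos"]),R
def go(*targets):
    "tool-axis shifts (mm) from now to world targets"
    s,p,R=tool()
    print("t %.2f tcp"%s["time"],p.round(4),"yaw of tool y %.1f"%np.degrees(np.arctan2(R[1,1],R[0,1])),"az %.1f"%np.degrees(np.arctan2(p[1],p[0])),"q6 %.2f"%s["q"][5],"w %.3f g %.1f"%(s["width"],s["grip_force"]),"F",np.round(s["wrist_force"],1),"tilt",R[:,2].round(3))
    for t in targets: print(t,"->",((np.array(t)-p)@R*1000).round(1))
E
python3 - <<'E'
from h import *
from scipy.optimize import least_squares
def circ(p,r):
    f=least_squares(lambda c:np.hypot(*(p-c[:2]).T)-r,p.mean(0),loss="soft_l1",f_scale=.001);return f.x,np.abs(f.fun).mean()
img=cv2.imread("pics/scene0.png");hsv=cv2.cvtColor(img,cv2.COLOR_BGR2HSV)
m=((hsv[...,1]>80)&(hsv[...,0]<25)).astype(np.uint8)
cs,_=cv2.findContours(m,cv2.RETR_EXTERNAL,cv2.CHAIN_APPROX_NONE)
for c in cs:
    x,y,w,h=cv2.boundingRect(c)
    if cv2.contourArea(c)<150 or not(120<x<450 and 150<y<400): continue
    p=onplane("scene",c[:,0],.008)[:,:2].astype(np.float32)
    print((x,y,w,h),"circ",np.round(cv2.minEnclosingCircle(p)[0],4),"rect",cv2.minAreaRect(p))
for n in("top","scene"):
    P=cloud(n,np.load(f"pics/{n}0.npy")).reshape(-1,3);P=P[np.hypot(P[:,0]-.688,P[:,1]+.018)<.07]
    b=P[(P[:,2]>.05)&(P[:,2]<.095)][:,:2]
    mu=b.mean(0);r=P[P[:,2]>.081][:,:2]
    (cx,cy),_=circ(r,.0265)
    far=b[np.hypot(*(b-[cx,cy]).T)>.036]-[cx,cy]
    w,v=np.linalg.eigh(far.T@far);a=v[:,1]
    print(n,"cup rim",np.round((cx,cy),4),len(far),"handle axis deg",np.degrees(np.arctan2(a[1],a[0])),"handle mid",((far[far@a>0]).mean(0)+(far[far@a<0]).mean(0))/2+[cx,cy])
go((.506,.404,.15),(.506,.404,.012))
E
```

```text
(139, 326, 39, 33) circ [ 0.5093 -0.3899] rect ((0.504262387752533, -0.39277803897857666), (0.0648040622472763, 0.07132580131292343), 11.366188049316406)
(239, 294, 57, 41) circ [ 0.5971 -0.2123] rect ((0.5966573357582092, -0.2131984382867813), (0.10580439865589142, 0.10870197415351868), 42.063629150390625)
(188, 257, 23, 17) circ [ 0.3801 -0.2076] rect ((0.3778553009033203, -0.20565730333328247), (0.04909934476017952, 0.04993375018239021), 75.75001525878906)
(389, 232, 169, 107) circ [0.8418 0.1515] rect ((0.8411968350410461, 0.15385878086090088), (0.2974175214767456, 0.21752330660820007), 78.55292510986328)
(366, 210, 54, 32) circ [0.5997 0.2097] rect ((0.6004580855369568, 0.20858019590377808), (0.10781624913215637, 0.11310437321662903), 17.024478912353516)
(395, 164, 16, 27) circ [0.48   0.4596] rect ((0.4727628231048584, 0.4551738500595093), (0.04208703339099884, 0.17692866921424866), 31.577800750732422)
top cup rim [ 0.6873 -0.0166] 38 handle axis deg 164.90283757770925 handle mid [ 0.68598741 -0.01638454]
scene cup rim [ 0.6866 -0.0185] 74 handle axis deg 166.4366003809384 handle mid [ 0.68689955 -0.01959455]
t 0.10 tcp [0.2298 0.6339 0.2068] yaw of tool y 70.1 az 70.1 q6 -0.04 w 1.000 g 0.0 F [-0.7  0.3  0.5] tilt [-0.001 -0.002 -1.   ]
(0.506, 0.404, 0.15) -> [-338.1 -121.9   57. ]
(0.506, 0.404, 0.012) -> [-338.1 -121.6  195. ]
```

Emit:
step_arm(commands=[{"fingers":-1,"dx":-0.056,"dy":-0.02,"dz":0.01},{"fingers":-1,"dx":-0.112,"dy":-0.04,"dz":0.02},{"fingers":-1,"dx":-0.168,"dy":-0.06,"dz":0.03},{"fingers":-1,"dx":-0.225,"dy":-0.08,"dz":0.04},{"fingers":-1,"dx":-0.281,"dy":-0.101,"dz":0.05},{"fingers":-1,"dx":-0.338,"dy":-0.122,"dz":0.057},{"fingers":-1,"dx":-0.338,"dy":-0.122,"dz":0.057},{"fingers":-1,"dx":-0.338,"dy":-0.122,"dz":0.057}], squeeze=40)

```text
invalid input
```

Emit:
step_arm(commands=[{"fingers":-1,"dx":-0.056,"dy":-0.02,"dz":0.01,"roll":0},{"fingers":-1,"dx":-0.112,"dy":-0.04,"dz":0.02,"roll":0},{"fingers":-1,"dx":-0.168,"dy":-0.06,"dz":0.03,"roll":0},{"fingers":-1,"dx":-0.225,"dy":-0.08,"dz":0.04,"roll":0},{"fingers":-1,"dx":-0.281,"dy":-0.101,"dz":0.05,"roll":0},{"fingers":-1,"dx":-0.338,"dy":-0.122,"dz":0.057,"roll":0},{"fingers":-1,"dx":-0.338,"dy":-0.122,"dz":0.057,"roll":0},{"fingers":-1,"dx":-0.338,"dy":-0.122,"dz":0.057,"roll":0}], squeeze=40)

```text
time: 1.1
tool_pos: [0.5059, 0.4043, 0.1504]
tcp_rot: [-0.545, -3.093, 0.001]
wrist_force: [0.6, 0.8, 0.6]
width: 1.003
grip_force: 0.0
```

Run:
```python
from h import *
p,d=read_camera("scene");q,_=read_camera("top")
s,t,R=tool()
for w in (t-R[:,2]*.013+R[:,1]*.0425,t-R[:,2]*.013-R[:,1]*.0425): print(proj("scene",w))
a=proj("scene",t)[0];u,v=a.astype(int);print(a)
cv2.circle(p,(u,v),1,(0,255,0),-1)
c=cv2.resize(p[v-60:v+70,u-80:u+80],None,fx=5,fy=5,interpolation=cv2.INTER_CUBIC)
cv2.imwrite("pics/a1.png",cv2.resize(c,(738,600)))
print(u-80,v-60, 738/160)
```

```text
[[422.26171222 130.29280359]]
[[396.95098539 135.57159464]]
[409.20833574 137.52758112]
329 77 4.6125
```

View pics/a1.png

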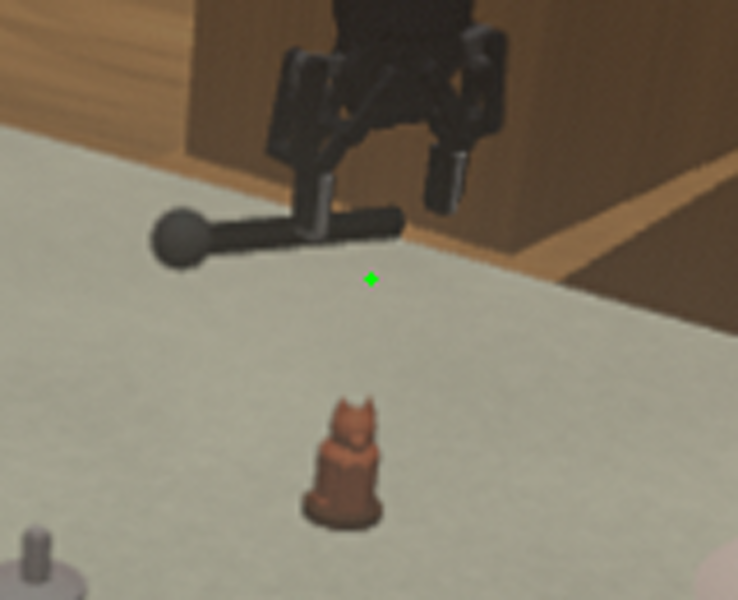

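The scene crop shows the open gripper over the standing cat, with the fingertips at crop (315,235) and (440,210), and the cat's foot at (343,510). The tips look higher than I predicted, so I'll check against depth.

Run:
```python
from h import *
s,t,R=tool()
for n in("scene","top"):
    p,d=read_camera(n);P=cloud(n,d).reshape(-1,3)
    m=(np.hypot(P[:,0]-t[0],P[:,1]-t[1])<.09)&(P[:,2]>.1)
    Q=(P[m]-t)@R
    print(n,m.sum(),"tip z back of TCP",np.percentile(-Q[:,2],[0,.5,2,5,20]).round(4))
    L=Q[-Q[:,2]<.06]
    for s in(1,-1):
        a=L[L[:,1]*s>0.02]
        if len(a): print(s,len(a),"x",a[:,0].min().round(4),a[:,0].max().round(4),"y",a[:,1].min().round(4),a[:,1].max().round(4))
print(proj("scene",[(.506,.404,0)]),proj("scene",[(.506,.404,.15)]))
```

```text
scene 4022 tip z back of TCP [0.0345 0.0398 0.05   0.0685 0.113 ]
1 71 x -0.0125 0.0108 y 0.0364 0.0579
-1 73 x -0.0148 0.0087 y -0.0612 -0.0448
top 5996 tip z back of TCP [0.0828 0.0919 0.1035 0.12   0.1884]
[[402.7107288  188.08855429]] [[409.08142158 138.0761409 ]]
```

Emit:
step_arm(commands=[{"fingers":-1,"dx":0,"dy":0,"dz":0.05,"roll":0},{"fingers":-1,"dx":0,"dy":0,"dz":0.09,"roll":0},{"fingers":-1,"dx":0,"dy":0,"dz":0.115,"roll":0},{"fingers":-1,"dx":0,"dy":0,"dz":0.115,"roll":0},{"fingers":-1,"dx":0,"dy":0,"dz":0.115,"roll":0}])

```text
time: 1.92
tool_pos: [0.5066, 0.4059, 0.0374]
tcp_rot: [0.542, 3.093, 0.002]
wrist_force: [-0.4, 0.3, 0.6]
width: 1.004
grip_force: 0.0
```

Run:
```python
from h import *
go((.506,.404,.012))
s,t,R=tool()
p,d=read_camera("scene");P=cloud("scene",d)
print(proj("scene",[t,t-R[:,2]*.013+R[:,1]*.0425,t-R[:,2]*.013-R[:,1]*.0425]))
u,v=proj("scene",t)[0].astype(int)
cv2.imwrite("pics/a2.png",cv2.resize(p[v-40:v+25,u-40:u+40],None,fx=9,fy=9,interpolation=cv2.INTER_CUBIC));print(u-40,v-40)
```

```text
t 1.93 tcp [0.5066 0.4059 0.0374] yaw of tool y 70.1 az 38.7 q6 -0.59 w 1.004 g 0.0 F [-0.4  0.3  0.6] tilt [ 0.002  0.001 -1.   ]
(0.506, 0.404, 0.012) -> [-0.1 -2.1 25.4]
[[404.77740534 176.04425063]
 [417.26886519 168.77952659]
 [393.0051907  174.96330958]]
364 136
```

View pics/a2.png

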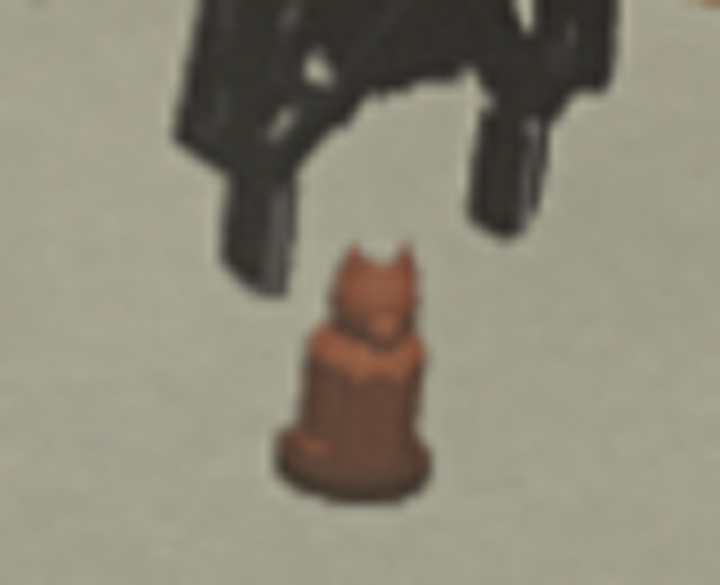

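The crop shows the tips at (265,295) and (500,238), about 18 mm higher than the reported TCP implies, and clear on both sides of the cat. I'll lower carefully and measure again.

Emit:
step_arm(commands=[{"fingers":-1,"dx":0,"dy":-0.002,"dz":0.012,"roll":0},{"fingers":-1,"dx":0,"dy":-0.002,"dz":0.024,"roll":0},{"fingers":-1,"dx":0,"dy":-0.002,"dz":0.024,"roll":0},{"fingers":-1,"dx":0,"dy":-0.002,"dz":0.024,"roll":0}])

```text
time: 2.48
tool_pos: [0.5054, 0.4026, 0.0117]
tcp_rot: [-0.544, -3.094, 0.001]
wrist_force: [-0.0, -0.7, 0.9]
width: 0.997
grip_force: 0.0
```

Run:
```python
from h import *
go((.506,.404,.012))
s,t,R=tool()
p,d=read_camera("scene");P=cloud("scene",d)
u,v=proj("scene",t)[0].astype(int);print(proj("scene",t),u-40,v-40)
cv2.imwrite("pics/a3.png",cv2.resize(p[v-40:v+25,u-40:u+40],None,fx=9,fy=9,interpolation=cv2.INTER_CUBIC))
Q=P.reshape(-1,3)-t;L=Q@R
dark=(p.max(2)<75).ravel()
for sg in(1,-1):
    m=dark&(L[:,1]*sg>.03)&(L[:,1]*sg<.06)&(abs(L[:,0])<.02);print(sg,m.sum(),np.sort(Q[m][:,2]+t[2])[:12].round(3))
q,d=read_camera("top");P=cloud("top",d).reshape(-1,3);L=(P-t)@R
for z in (.09,.11,.13):
    m=(-L[:,2]>z-.01)&(-L[:,2]<z+.01)&(np.hypot(L[:,0],L[:,1])<.1);a=L[m]
    if len(a):print(z,len(a),a[:,:2].min(0).round(3),a[:,:2].max(0).round(3))
```

```text
t 2.48 tcp [0.5054 0.4026 0.0117] yaw of tool y 70.1 az 38.5 q6 -0.59 w 0.997 g 0.0 F [-0.  -0.7  0.9] tilt [-0. -0. -1.]
(0.506, 0.404, 0.012) -> [-0.1  1.5 -0.3]
[[402.74528084 184.5256711 ]] 362 144
1 229 [0.051 0.051 0.051 0.052 0.053 0.054 0.054 0.055 0.055 0.055 0.056 0.056]
-1 919 [0.051 0.054 0.056 0.057 0.058 0.058 0.06  0.06  0.06  0.061 0.061 0.062]
0.09 63 [-0.017 -0.076] [ 0.013 -0.029]
0.11 143 [-0.018 -0.074] [ 0.016 -0.021]
0.13 183 [-0.02  -0.072] [ 0.018 -0.02 ]
```

View pics/a3.png

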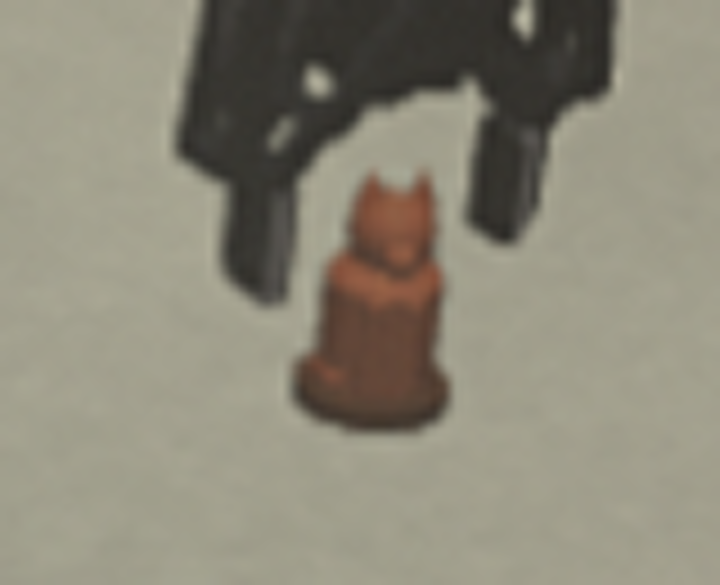

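The crop shows the open tips at (265,300) and (500,240), level with the cat's shoulder (z about 43 mm). Body clearance over the ears is about 25 mm. So the gripper really sits about 18 mm higher than reported. I'll go 14 mm lower and close.

Emit:
step_arm(commands=[{"fingers":-1,"dx":0,"dy":0,"dz":0.007,"roll":0},{"fingers":-1,"dx":0,"dy":0,"dz":0.014,"roll":0},{"fingers":-1,"dx":0,"dy":0,"dz":0.014,"roll":0},{"fingers":-1,"dx":0,"dy":0,"dz":0.014,"roll":0}])

```text
time: 3.08
tool_pos: [0.5055, 0.4028, -0.0022]
tcp_rot: [-0.544, -3.094, 0.0]
wrist_force: [-0.6, 1.1, -0.2]
width: 1.004
grip_force: 0.0
```

Run:
```python
from h import *
go((.506,.404,.012))
s,t,R=tool()
p,d=read_camera("scene")
u,v=402,184
cv2.imwrite("pics/a4.png",cv2.resize(p[v-40:v+25,u-40:u+40],None,fx=9,fy=9,interpolation=cv2.INTER_CUBIC))
```

```text
t 3.08 tcp [ 0.5055  0.4028 -0.0022] yaw of tool y 70.1 az 38.5 q6 -0.59 w 1.004 g 0.0 F [-0.6  1.1 -0.2] tilt [-0. -0. -1.]
(0.506, 0.404, 0.012) -> [ -0.1   1.4 -14.2]
```

View pics/a4.png

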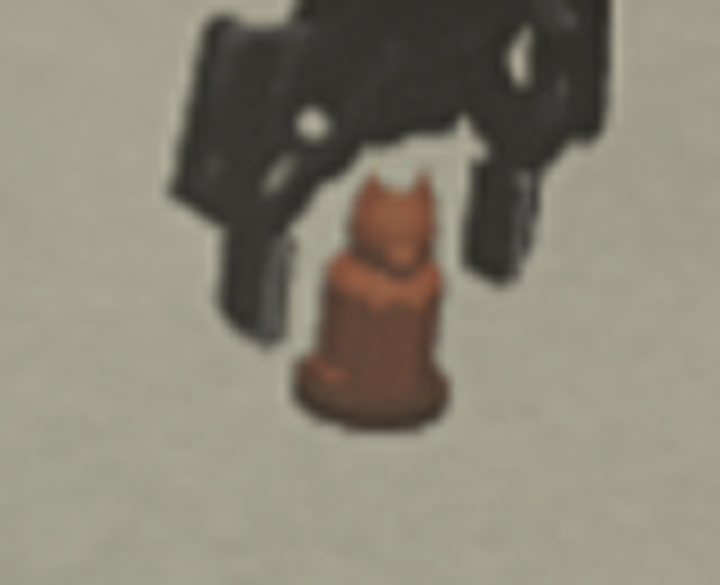

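The crop shows the tips at (260,345) and (500,282), centred on the cat's body at about 29 mm, with clearance over the ears. Closing now.

Emit:
step_arm(commands=[{"fingers":0.0,"dx":0,"dy":0,"dz":0,"roll":0},{"fingers":0.0,"dx":0,"dy":0,"dz":0,"roll":0},{"fingers":0.4,"dx":0,"dy":0,"dz":0,"roll":0},{"fingers":0.4,"dx":0,"dy":0,"dz":0,"roll":0},{"fingers":0.4,"dx":0,"dy":0,"dz":0,"roll":0},{"fingers":0.4,"dx":0,"dy":0,"dz":0,"roll":0},{"fingers":0.4,"dx":0,"dy":0,"dz":0,"roll":0},{"fingers":0.4,"dx":0,"dy":0,"dz":0,"roll":0}], squeeze=35)

```text
time: 4.12
tool_pos: [0.5061, 0.4033, -0.0013]
tcp_rot: [0.544, 3.093, 0.002]
wrist_force: [-0.6, 0.8, 5.9]
width: 0.426
grip_force: 35.6
```

Emit:
step_arm(commands=[{"fingers":0.4,"dx":0,"dy":0,"dz":-0.02,"roll":0},{"fingers":0.4,"dx":0,"dy":0,"dz":-0.06,"roll":0},{"fingers":0.4,"dx":0,"dy":0,"dz":-0.11,"roll":0},{"fingers":0.4,"dx":-0.015,"dy":-0.03,"dz":-0.14,"roll":0},{"fingers":0.4,"dx":-0.035,"dy":-0.07,"dz":-0.14,"roll":0},{"fingers":0.4,"dx":-0.06,"dy":-0.12,"dz":-0.14,"roll":0},{"fingers":0.4,"dx":-0.085,"dy":-0.16,"dz":-0.14,"roll":0},{"fingers":0.4,"dx":-0.1,"dy":-0.19,"dz":-0.14,"roll":0}])

```text
time: 5.12
tool_pos: [0.5343, 0.1877, 0.1382]
tcp_rot: [-0.545, -3.093, 0.001]
wrist_force: [0.6, -0.1, -0.4]
width: 0.428
grip_force: 35.5
```

Run:
```python
from h import *
go((.5955,-.21,.14))
s,t,R=tool()
p,d=read_camera("scene")
u,v=proj("scene",t)[0].astype(int);print(u,v)
cv2.imwrite("pics/a5.png",cv2.resize(p[v-50:v+40,u-50:u+50],None,fx=6,fy=6,interpolation=cv2.INTER_CUBIC))
```

```text
t 5.12 tcp [0.5343 0.1877 0.1382] yaw of tool y 70.0 az 19.4 q6 -0.93 w 0.428 g 35.5 F [ 0.6 -0.1 -0.4] tilt [-0.001 -0.001 -1.   ]
(0.5955, -0.21, 0.14) -> [-193.5 -352.9   -1.5]
369 171
```

View pics/a5.png

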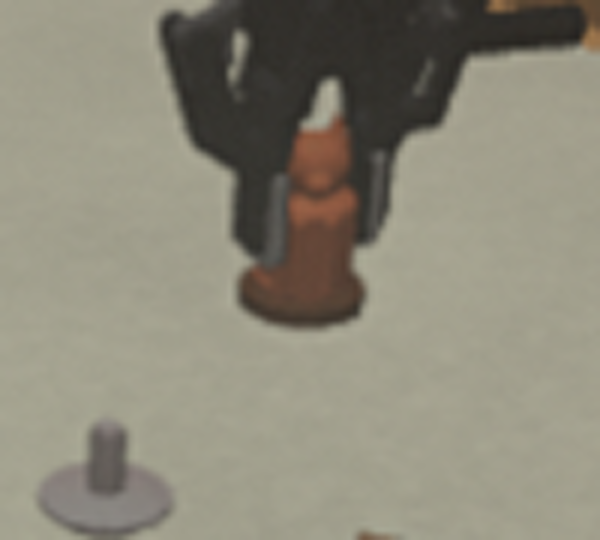

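The crop shows the cat held upright by its column, tips just above its foot at (265,265), clear of the table. On to the round board.

Emit:
step_arm(commands=[{"fingers":0.4,"dx":-0.02,"dy":-0.036,"dz":0,"roll":0},{"fingers":0.4,"dx":-0.047,"dy":-0.086,"dz":0,"roll":0},{"fingers":0.4,"dx":-0.075,"dy":-0.136,"dz":0,"roll":0},{"fingers":0.4,"dx":-0.103,"dy":-0.187,"dz":0,"roll":0},{"fingers":0.4,"dx":-0.13,"dy":-0.238,"dz":0,"roll":0},{"fingers":0.4,"dx":-0.157,"dy":-0.288,"dz":0,"roll":0},{"fingers":0.4,"dx":-0.178,"dy":-0.325,"dz":0,"roll":0},{"fingers":0.4,"dx":-0.193,"dy":-0.353,"dz":0,"roll":0}])

```text
time: 6.18
tool_pos: [0.5954, -0.2094, 0.138]
tcp_rot: [-0.546, -3.093, 0.0]
wrist_force: [0.1, 0.1, -1.3]
width: 0.424
grip_force: 35.7
```

Emit:
step_arm(commands=[{"fingers":0.4,"dx":0,"dy":0,"dz":0.03,"roll":0},{"fingers":0.4,"dx":0,"dy":0,"dz":0.06,"roll":0},{"fingers":0.4,"dx":0,"dy":0,"dz":0.085,"roll":0},{"fingers":0.4,"dx":0,"dy":0,"dz":0.105,"roll":0},{"fingers":0.4,"dx":0,"dy":0,"dz":0.105,"roll":0},{"fingers":0.4,"dx":0,"dy":0,"dz":0.105,"roll":0}])

```text
time: 6.92
tool_pos: [0.5967, -0.2077, 0.0339]
tcp_rot: [0.543, 3.093, -0.0]
wrist_force: [-0.1, 0.1, -1.8]
width: 0.428
grip_force: 35.7
```

```bash
cat >> h.py <<'E'
def hsvmask(p,s0,h1=25):
    h=cv2.cvtColor(p,cv2.COLOR_BGR2HSV);return ((h[...,1]>s0)&(h[...,0]<h1)).astype(np.uint8)
E
python3 - <<'E'
from h import *
go((.5955,-.21,.009),(.5955,-.21,.007))
s,t,R=tool()
p,d=read_camera("scene")
cv2.imwrite("pics/a6.png",cv2.resize(p[230:350,200:340],None,fx=5,fy=5,interpolation=cv2.INTER_CUBIC))
E
```

```text
t 6.92 tcp [ 0.5967 -0.2077  0.0339] yaw of tool y 70.1 az -19.2 q6 -1.60 w 0.428 g 35.7 F [-0.1  0.1 -1.8] tilt [ 0.001 -0.001 -1.   ]
(0.5955, -0.21, 0.009) -> [ 0.4 -2.5 24.9]
(0.5955, -0.21, 0.007) -> [ 0.4 -2.5 26.9]
```

View pics/a6.png

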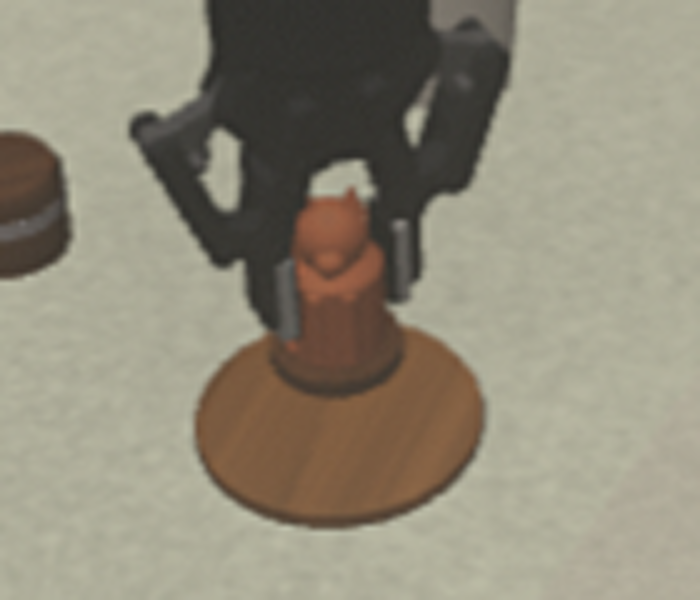

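The crop shows the cat upright above the round board, its foot centre at (337,365) and the board centre at (340,424). That offset matches the remaining height of about 27 mm, so it is centred. Lowering gently.

Emit:
step_arm(commands=[{"fingers":0.4,"dx":0,"dy":-0.001,"dz":0.01,"roll":0},{"fingers":0.4,"dx":0,"dy":-0.001,"dz":0.017,"roll":0},{"fingers":0.4,"dx":0,"dy":-0.001,"dz":0.021,"roll":0},{"fingers":0.4,"dx":0,"dy":-0.001,"dz":0.024,"roll":0},{"fingers":0.4,"dx":0,"dy":-0.001,"dz":0.025,"roll":0},{"fingers":0.4,"dx":0,"dy":-0.001,"dz":0.025,"roll":0}])

```text
time: 7.72
tool_pos: [0.5957, -0.2085, 0.008]
tcp_rot: [0.544, 3.094, -0.0]
wrist_force: [0.7, 0.2, -2.1]
width: 0.426
grip_force: 35.7
```

Emit:
step_arm(commands=[{"fingers":0.4,"dx":0,"dy":0,"dz":0.001,"roll":0},{"fingers":0.4,"dx":0,"dy":0,"dz":0.0015,"roll":0},{"fingers":0.4,"dx":0,"dy":0,"dz":0.002,"roll":0},{"fingers":0.4,"dx":0,"dy":0,"dz":0.002,"roll":0}])

```text
time: 8.22
tool_pos: [0.5957, -0.2086, 0.0067]
tcp_rot: [0.544, 3.094, -0.0]
wrist_force: [-2.4, 0.2, 3.5]
width: 0.427
grip_force: 36.2
```

Emit:
step_arm(commands=[{"fingers":0.0,"dx":0,"dy":0,"dz":0,"roll":0},{"fingers":-0.4,"dx":0,"dy":0,"dz":0,"roll":0},{"fingers":-1,"dx":0,"dy":0,"dz":0,"roll":0},{"fingers":-1,"dx":0,"dy":0,"dz":0,"roll":0},{"fingers":-1,"dx":0,"dy":0,"dz":0,"roll":0},{"fingers":-1,"dx":0,"dy":0,"dz":-0.03,"roll":0},{"fingers":-1,"dx":0,"dy":0,"dz":-0.09,"roll":0},{"fingers":-1,"dx":0,"dy":0,"dz":-0.14,"roll":0}])

```text
time: 9.22
tool_pos: [0.5958, -0.2085, 0.1478]
tcp_rot: [0.543, 3.094, -0.0]
wrist_force: [1.3, -0.1, 0.5]
width: 1.001
grip_force: 0.0
```

Run:
```python
from h import *
go((.538,-.4035,.14),(.538,-.4035,.002))
```

```text
t 9.22 tcp [ 0.5958 -0.2085  0.1478] yaw of tool y 70.1 az -19.3 q6 -1.60 w 1.001 g 0.0 F [ 1.3 -0.1  0.5] tilt [ 0.001 -0.    -1.   ]
(0.538, -0.4035, 0.14) -> [ -12.1 -203.     7.8]
(0.538, -0.4035, 0.002) -> [ -12.  -203.   145.8]
```

Emit:
step_arm(commands=[{"fingers":-1,"dx":-0.003,"dy":-0.05,"dz":0,"roll":0},{"fingers":-1,"dx":-0.006,"dy":-0.1,"dz":0,"roll":0},{"fingers":-1,"dx":-0.009,"dy":-0.15,"dz":0,"roll":0},{"fingers":-1,"dx":-0.012,"dy":-0.19,"dz":0,"roll":0},{"fingers":-1,"dx":-0.012,"dy":-0.203,"dz":0.02,"roll":0},{"fingers":-1,"dx":-0.012,"dy":-0.203,"dz":0.06,"roll":0},{"fingers":-1,"dx":-0.012,"dy":-0.203,"dz":0.088,"roll":0},{"fingers":-1,"dx":-0.012,"dy":-0.203,"dz":0.088,"roll":0}])

```text
time: 10.22
tool_pos: [0.535, -0.4002, 0.0533]
tcp_rot: [-0.541, -3.087, -0.007]
wrist_force: [0.1, 0.3, -0.7]
width: 0.998
grip_force: 0.0
```

Run:
```python
from h import *
go((.538,-.4035,.06),(.538,-.4035,-.012))
p,d=read_camera("scene");
cv2.imwrite("pics/a7.png",cv2.resize(p[230:390,60:270],None,fx=3.7,fy=3.7,interpolation=cv2.INTER_CUBIC))
# is the cat on the round board?
q,d=read_camera("top");P=cloud("top",d).reshape(-1,3);m=(np.hypot(P[:,0]-.596,P[:,1]+.21)<.05)&(P[:,2]>.07);print("cat head",m.sum(),P[m].mean(0))
```

```text
t 10.22 tcp [ 0.535  -0.4002  0.0533] yaw of tool y 70.1 az -36.8 q6 -1.90 w 0.998 g 0.0 F [ 0.1  0.3 -0.7] tilt [-0.007  0.006 -1.   ]
(0.538, -0.4035, 0.06) -> [-3.9 -2.1 -6.8]
(0.538, -0.4035, -0.012) -> [-4.5 -2.3 65.2]
cat head 115 [ 0.59329327 -0.2090632   0.07744447]
```

View pics/a7.png

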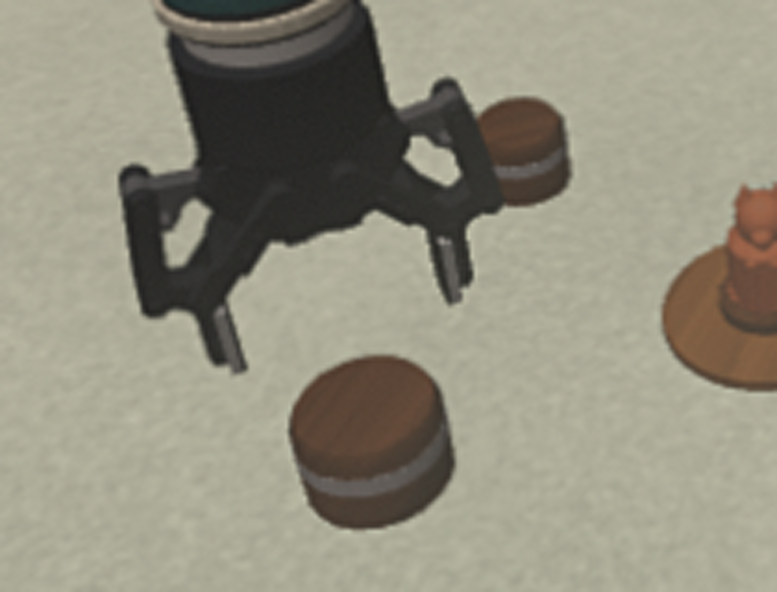

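The crop shows the cat standing centred on the round board. The open gripper has its tips at (240,370) and (455,298), above the wide plinth whose top centre is at (366,405). I'll settle closer in before correcting.

Emit:
step_arm(commands=[{"fingers":-1,"dx":0,"dy":0,"dz":0.01,"roll":0},{"fingers":-1,"dx":0,"dy":0,"dz":0.01,"roll":0},{"fingers":-1,"dx":0,"dy":0,"dz":0.01,"roll":0}])

```text
time: 10.7
tool_pos: [0.538, -0.4036, 0.0486]
tcp_rot: [0.543, 3.093, -0.001]
wrist_force: [-0.2, -0.1, -0.5]
width: 0.999
grip_force: 0.0
```

Run:
```python
from h import *
go((.538,-.4035,-.012))
s,t,R=tool()
p,d=read_camera("scene");P=cloud("scene",d).reshape(-1,3);dk=(p.max(2)<75).ravel()
L=(P-t)@R
for sg in(1,-1):
    m=dk&(L[:,1]*sg>.03)&(L[:,1]*sg<.065)&(abs(L[:,0])<.03)&(P[:,2]>.052);a=L[m];a=a[np.argsort(-a[:,2])][:60];print(sg,m.sum(),"tip low",P[m][:,2].min(),"tool x",a[:,0].min(),a[:,0].max(),"y",a[:,1].min(),a[:,1].max())
```

```text
t 10.70 tcp [ 0.538  -0.4036  0.0486] yaw of tool y 70.1 az -36.9 q6 -1.90 w 0.999 g 0.0 F [-0.2 -0.1 -0.5] tilt [ 0.001 -0.001 -1.   ]
(0.538, -0.4035, -0.012) -> [ 0.1  0.1 60.6]
1 1191 tip low 0.0887480360124484 tool x -0.010839417450286673 0.0013477052913547227 y 0.040905557818569104 0.0542006204486715
-1 3256 tip low 0.08861996689306384 tool x -0.01142525585475026 -0.00420544276087933 y -0.05653204782528502 -0.04492874672655588
```

Emit:
step_arm(commands=[{"fingers":-1,"dx":0,"dy":0,"dz":0.015,"roll":0},{"fingers":-1,"dx":0,"dy":0,"dz":0.028,"roll":0},{"fingers":-1,"dx":0,"dy":0,"dz":0.038,"roll":0},{"fingers":-1,"dx":0,"dy":0,"dz":0.046,"roll":0},{"fingers":-1,"dx":0,"dy":0,"dz":0.046,"roll":0}])

```text
time: 11.38
tool_pos: [0.537, -0.4029, 0.0007]
tcp_rot: [-0.543, -3.092, -0.002]
wrist_force: [-0.1, 0.3, -0.4]
width: 0.998
grip_force: 0.0
```

Run:
```python
from h import *
go((.538,-.4035,-.012))
p,d=read_camera("scene")
cv2.imwrite("pics/a8.png",cv2.resize(p[290:390,90:220],None,fx=6,fy=6,interpolation=cv2.INTER_CUBIC))
```

```text
t 11.38 tcp [ 0.537  -0.4029  0.0007] yaw of tool y 70.1 az -36.9 q6 -1.90 w 0.998 g 0.0 F [-0.1  0.3 -0.4] tilt [-0.002  0.001 -1.   ]
(0.538, -0.4035, -0.012) -> [-1.2 -0.3 12.7]
```

View pics/a8.png

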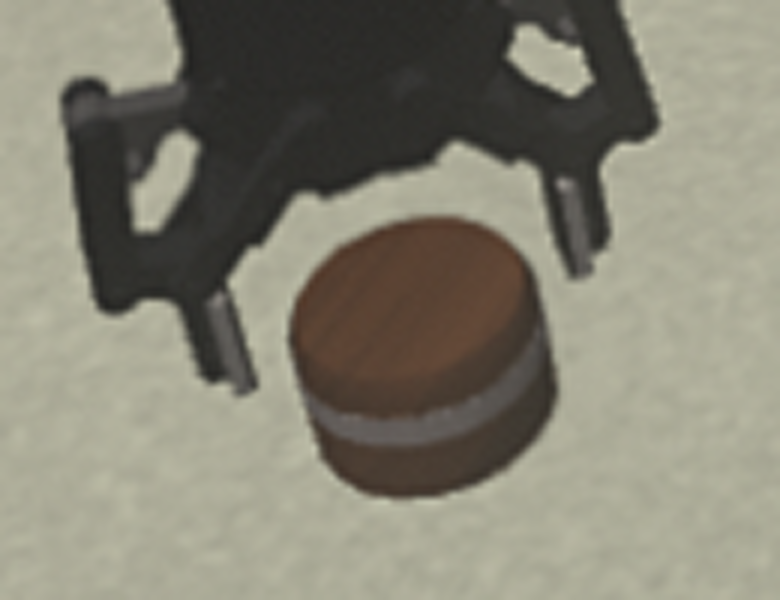

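The crop shows the tips at (245,390) and (580,272), straddling the drum evenly (drum top centre (412,300)), with tip height about 33 mm. The +18 mm offset again matches. Lowering to about 10 mm tip height and closing.

Emit:
step_arm(commands=[{"fingers":-1,"dx":0,"dy":0,"dz":0.008,"roll":0},{"fingers":-1,"dx":0,"dy":0,"dz":0.014,"roll":0},{"fingers":-1,"dx":0,"dy":0,"dz":0.02,"roll":0},{"fingers":-1,"dx":0,"dy":0,"dz":0.02,"roll":0},{"fingers":-1,"dx":0,"dy":0,"dz":0.02,"roll":0}], squeeze=40)

```text
time: 12.05
tool_pos: [0.5377, -0.4035, -0.018]
tcp_rot: [0.544, 3.094, -0.0]
wrist_force: [0.1, 0.7, 0.5]
width: 0.998
grip_force: 0.0
```

Emit:
step_arm(commands=[{"fingers":-0.7,"dx":0,"dy":0,"dz":0.02,"roll":0},{"fingers":-0.5,"dx":0,"dy":0,"dz":0.02,"roll":0},{"fingers":-0.3,"dx":0,"dy":0,"dz":0.02,"roll":0},{"fingers":-0.3,"dx":0,"dy":0,"dz":0.02,"roll":0}])

```text
time: 12.55
tool_pos: [0.5438, -0.4074, -0.0303]
tcp_rot: [0.543, 3.082, -0.008]
wrist_force: [-0.2, 2.8, 28.9]
width: 0.789
grip_force: 55.3
```

I repeated a dz by mistake and the fingertips pressed on the table. I'll back off, reopen and regrip.

Emit:
step_arm(commands=[{"fingers":-0.6,"dx":0,"dy":0,"dz":-0.009,"roll":0},{"fingers":-1,"dx":0,"dy":0,"dz":-0.009,"roll":0},{"fingers":-1,"dx":0,"dy":0,"dz":-0.015,"roll":0},{"fingers":-1,"dx":0,"dy":0,"dz":-0.02,"roll":0},{"fingers":-1,"dx":0,"dy":0,"dz":-0.02,"roll":0},{"fingers":-1,"dx":0,"dy":0,"dz":-0.02,"roll":0}])

```text
time: 13.3
tool_pos: [0.5376, -0.4034, -0.0182]
tcp_rot: [-0.544, -3.094, -0.0]
wrist_force: [0.1, 0.1, -0.6]
width: 0.999
grip_force: 0.0
```

Run:
```python
from h import *
go((.538,-.4035,-.019))
p,d=read_camera("scene");P=cloud("scene",d).reshape(-1,3)
h=cv2.cvtColor(p,cv2.COLOR_BGR2HSV);m=((h[...,1]>60)&(h[...,0]<25)).ravel()&(np.hypot(P[:,0]-.538,P[:,1]+.404)<.06)&(P[:,2]>.039)
W=P[m];print(len(W),W.mean(0),W[:,:2].min(0),W[:,:2].max(0))
```

```text
t 13.30 tcp [ 0.5376 -0.4034 -0.0182] yaw of tool y 70.1 az -36.9 q6 -1.90 w 0.999 g 0.0 F [ 0.1  0.1 -0.6] tilt [-0.  0. -1.]
(0.538, -0.4035, -0.019) -> [-0.4  0.   0.8]
882 [ 0.53801671 -0.40674796  0.04469633] [ 0.5027225  -0.43749994] [ 0.56670598 -0.37202772]
```

Emit:
step_arm(commands=[{"fingers":-0.7,"dx":0,"dy":0,"dz":0,"roll":0},{"fingers":-0.5,"dx":0,"dy":0,"dz":0,"roll":0},{"fingers":-0.3,"dx":0,"dy":0,"dz":0,"roll":0},{"fingers":-0.3,"dx":0,"dy":0,"dz":0,"roll":0},{"fingers":-0.3,"dx":0,"dy":0,"dz":0,"roll":0}])

```text
time: 13.98
tool_pos: [0.5379, -0.4036, -0.0177]
tcp_rot: [0.544, 3.094, -0.0]
wrist_force: [0.2, -0.5, 2.5]
width: 0.785
grip_force: 45.3
```

Emit:
step_arm(commands=[{"fingers":-0.3,"dx":0,"dy":0,"dz":-0.01,"roll":0},{"fingers":-0.3,"dx":0,"dy":0,"dz":-0.05,"roll":0},{"fingers":-0.3,"dx":0,"dy":0,"dz":-0.1,"roll":0},{"fingers":-0.3,"dx":0,"dy":0,"dz":-0.14,"roll":0},{"fingers":-0.3,"dx":0,"dy":0,"dz":-0.14,"roll":0}])

```text
time: 14.6
tool_pos: [0.5403, -0.4055, 0.1272]
tcp_rot: [0.542, 3.087, -0.007]
wrist_force: [0.6, -0.5, -1.7]
width: 0.779
grip_force: 45.8
```

Run:
```python
from h import *
go((.599,.2125,.12))
```

```text
t 14.60 tcp [ 0.5403 -0.4055  0.1272] yaw of tool y 70.1 az -36.9 q6 -1.90 w 0.779 g 45.8 F [ 0.6 -0.5 -1.7] tilt [ 0.007 -0.006 -1.   ]
(0.599, 0.2125, 0.12) -> [155.5 601.    4.2]
```

Emit:
step_arm(commands=[{"fingers":-0.3,"dx":0.006,"dy":0.024,"dz":0,"roll":0},{"fingers":-0.3,"dx":0.018,"dy":0.072,"dz":0,"roll":0},{"fingers":-0.3,"dx":0.03,"dy":0.12,"dz":0,"roll":0},{"fingers":-0.3,"dx":0.043,"dy":0.17,"dz":0,"roll":0},{"fingers":-0.3,"dx":0.056,"dy":0.22,"dz":0,"roll":0},{"fingers":-0.3,"dx":0.068,"dy":0.27,"dz":0,"roll":0},{"fingers":-0.3,"dx":0.081,"dy":0.32,"dz":0,"roll":0},{"fingers":-0.3,"dx":0.094,"dy":0.37,"dz":0,"roll":0}])

```text
time: 15.6
tool_pos: [0.5726, -0.0205, 0.1192]
tcp_rot: [-0.542, -3.089, 0.0]
wrist_force: [-0.1, 0.0, -1.8]
width: 0.784
grip_force: 45.8
```

Emit:
step_arm(commands=[{"fingers":-0.3,"dx":0.013,"dy":0.05,"dz":0,"roll":0},{"fingers":-0.3,"dx":0.025,"dy":0.1,"dz":0,"roll":0},{"fingers":-0.3,"dx":0.037,"dy":0.145,"dz":0,"roll":0},{"fingers":-0.3,"dx":0.046,"dy":0.18,"dz":0,"roll":0},{"fingers":-0.3,"dx":0.052,"dy":0.205,"dz":0,"roll":0},{"fingers":-0.3,"dx":0.058,"dy":0.23,"dz":0,"roll":0},{"fingers":-0.3,"dx":0.058,"dy":0.23,"dz":0,"roll":0},{"fingers":-0.3,"dx":0.058,"dy":0.23,"dz":0,"roll":0}])

```text
time: 16.6
tool_pos: [0.5973, 0.2121, 0.1199]
tcp_rot: [-0.542, -3.091, 0.003]
wrist_force: [-0.5, 0.8, -1.6]
width: 0.78
grip_force: 45.8
```

Emit:
step_arm(commands=[{"fingers":-0.3,"dx":0,"dy":0,"dz":0.03,"roll":0},{"fingers":-0.3,"dx":0,"dy":0,"dz":0.06,"roll":0},{"fingers":-0.3,"dx":0,"dy":0,"dz":0.085,"roll":0},{"fingers":-0.3,"dx":0,"dy":0,"dz":0.105,"roll":0},{"fingers":-0.3,"dx":0,"dy":0,"dz":0.115,"roll":0},{"fingers":-0.3,"dx":0,"dy":0,"dz":0.115,"roll":0},{"fingers":-0.3,"dx":0,"dy":0,"dz":0.115,"roll":0},{"fingers":-0.3,"dx":0,"dy":0,"dz":0.115,"roll":0}])

```text
time: 17.6
tool_pos: [0.6003, 0.2128, 0.0083]
tcp_rot: [0.543, 3.092, 0.002]
wrist_force: [0.6, 0.7, -2.1]
width: 0.786
grip_force: 45.8
```

Run:
```python
from h import *
go((.599,.2125,-.01))
p,d=read_camera("scene")
u,v=proj("scene",(.599,.2125,.03))[0].astype(int);print(u,v)
cv2.imwrite("pics/a9.png",cv2.resize(p[v-50:v+40,u-60:u+60],None,fx=6,fy=6,interpolation=cv2.INTER_CUBIC))
```

```text
t 17.60 tcp [0.6003 0.2128 0.0083] yaw of tool y 70.1 az 19.5 q6 -0.92 w 0.786 g 45.8 F [ 0.6  0.7 -2.1] tilt [ 0.002  0.001 -1.   ]
(0.599, 0.2125, -0.01) -> [ 1.2 -0.8 18.3]
394 216
```

View pics/a9.png

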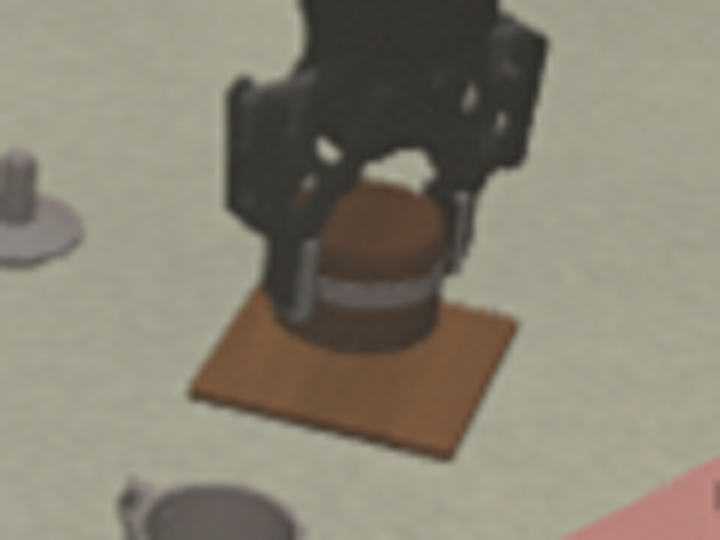

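The crop shows the drum held level above the square board, bottom outline spanning (275–440) with its lowest point near (360,350). The board corners are near (190,393), (450,457) and (518,322). I'll compare with projections before lowering.

Run:
```python
from h import *
s,t,R=tool()
a=np.linspace(0,2*np.pi,200);c=np.c_[np.cos(a),np.sin(a)]
b=t[2]+.018
uv=(proj("scene",np.c_[np.array(t[:2])+.034*c,np.full(200,b)])-[394-60,216-50])*6
print("bottom circle pred",uv.min(0),uv.max(0))
th=np.radians(17);q=np.array([[1,1],[1,-1],[-1,-1],[-1,1]])*.055@np.array([[np.cos(th),np.sin(th)],[-np.sin(th),np.cos(th)]])+[.599,.2125]
print((proj("scene",np.c_[q,np.full(4,.008)])-[334,166])*6)
```

```text
bottom circle pred [279.13685162 269.00346587] [447.73398663 356.68803333]
[[519.71889334 315.43317836]
 [452.51549528 449.56690334]
 [184.49388187 383.63974326]
 [268.60829252 258.01902992]]
```

Emit:
step_arm(commands=[{"fingers":-0.3,"dx":0,"dy":0,"dz":0.008,"roll":0},{"fingers":-0.3,"dx":0,"dy":0,"dz":0.012,"roll":0},{"fingers":-0.3,"dx":0,"dy":0,"dz":0.014,"roll":0},{"fingers":-0.3,"dx":0,"dy":0,"dz":0.016,"roll":0},{"fingers":-0.3,"dx":0,"dy":0,"dz":0.016,"roll":0},{"fingers":-0.3,"dx":0,"dy":0,"dz":0.016,"roll":0}])

```text
time: 18.4
tool_pos: [0.5994, 0.2125, -0.0089]
tcp_rot: [0.544, 3.094, 0.0]
wrist_force: [0.2, 1.0, -2.9]
width: 0.785
grip_force: 45.8
```

Emit:
step_arm(commands=[{"fingers":-0.3,"dx":0,"dy":0,"dz":0.001,"roll":0},{"fingers":-0.3,"dx":0,"dy":0,"dz":0.0015,"roll":0},{"fingers":-0.3,"dx":0,"dy":0,"dz":0.002,"roll":0},{"fingers":-0.3,"dx":0,"dy":0,"dz":0.002,"roll":0}])

```text
time: 18.9
tool_pos: [0.5996, 0.2126, -0.0097]
tcp_rot: [0.543, 3.094, 0.0]
wrist_force: [-2.8, -1.2, 6.6]
width: 0.784
grip_force: 46.5
```

Contact. Releasing and rising.

Emit:
step_arm(commands=[{"fingers":-0.7,"dx":0,"dy":0,"dz":-0.0005,"roll":0},{"fingers":-1,"dx":0,"dy":0,"dz":-0.0005,"roll":0},{"fingers":-1,"dx":0,"dy":0,"dz":-0.0005,"roll":0},{"fingers":-1,"dx":0,"dy":0,"dz":-0.0005,"roll":0},{"fingers":-1,"dx":0,"dy":0,"dz":-0.02,"roll":0},{"fingers":-1,"dx":0,"dy":0,"dz":-0.06,"roll":0},{"fingers":-1,"dx":0,"dy":0,"dz":-0.11,"roll":0},{"fingers":-1,"dx":0,"dy":0,"dz":-0.16,"roll":0}])

```text
time: 19.9
tool_pos: [0.5994, 0.2125, 0.1519]
tcp_rot: [0.543, 3.093, 0.001]
wrist_force: [1.0, 0.0, 0.3]
width: 1.001
grip_force: 0.0
```

Run:
```python
from h import *
go((.4125,-.2245,.15),(.4125,-.2245,.04))
```

```text
t 19.90 tcp [0.5994 0.2125 0.1519] yaw of tool y 70.1 az 19.5 q6 -0.92 w 1.001 g 0.0 F [1.  0.  0.3] tilt [ 0.001  0.    -1.   ]
(0.4125, -0.2245, 0.15) -> [  26.8 -474.6    1.5]
(0.4125, -0.2245, 0.04) -> [  26.9 -474.6  111.5]
```

Emit:
step_arm(commands=[{"fingers":-1,"dx":0.002,"dy":-0.04,"dz":0,"roll":0},{"fingers":-1,"dx":0.006,"dy":-0.1,"dz":0,"roll":0},{"fingers":-1,"dx":0.009,"dy":-0.16,"dz":0,"roll":0},{"fingers":-1,"dx":0.012,"dy":-0.22,"dz":0,"roll":0},{"fingers":-1,"dx":0.016,"dy":-0.28,"dz":0,"roll":0},{"fingers":-1,"dx":0.019,"dy":-0.34,"dz":0,"roll":0},{"fingers":-1,"dx":0.022,"dy":-0.4,"dz":0,"roll":0},{"fingers":-1,"dx":0.025,"dy":-0.44,"dz":0,"roll":0}])

```text
time: 20.9
tool_pos: [0.4251, -0.195, 0.1508]
tcp_rot: [0.546, 3.091, -0.002]
wrist_force: [-0.0, -0.4, 1.1]
width: 1.001
grip_force: 0.0
```

Emit:
step_arm(commands=[{"fingers":-1,"dx":0.002,"dy":-0.035,"dz":0,"roll":0},{"fingers":-1,"dx":0.002,"dy":-0.035,"dz":0.04,"roll":0},{"fingers":-1,"dx":0.002,"dy":-0.035,"dz":0.08,"roll":0},{"fingers":-1,"dx":0.002,"dy":-0.035,"dz":0.11,"roll":0},{"fingers":-1,"dx":0.002,"dy":-0.035,"dz":0.11,"roll":0},{"fingers":-1,"dx":0.002,"dy":-0.035,"dz":0.11,"roll":0}])

```text
time: 21.65
tool_pos: [0.4132, -0.2256, 0.0408]
tcp_rot: [0.543, 3.092, -0.002]
wrist_force: [-0.4, -0.6, -0.0]
width: 1.001
grip_force: 0.0
```

Run:
```python
from h import *
go((.4125,-.2245,-.016))
# wide plinth on the square board, both views
for n in("top","scene"):
    p,d=read_camera(n);P=cloud(n,d).reshape(-1,3)
    m=(np.hypot(P[:,0]-.599,P[:,1]-.2125)<.06);W=P[m&(P[:,2]>.046)&(P[:,2]<.07)]
    print(n,"drum top",len(W),"mid",((W[:,:2].min(0)+W[:,:2].max(0))/2).round(4),"mean",W.mean(0).round(4))
    h=cv2.cvtColor(p,cv2.COLOR_BGR2HSV)
    b=((h[...,1]>90)&(h[...,0]<25)).astype(np.uint8)
    u,v=proj(n,(.599,.2125,.02))[0].astype(int);b2=np.zeros_like(b);b2[v-45:v+45,u-45:u+45]=b[v-45:v+45,u-45:u+45]
    cs=max(cv2.findContours(b2,0,1)[0],key=cv2.contourArea)
    q=onplane(n,cs[:,0],.008)[:,:2].astype(np.float32);print(" board rect",cv2.minAreaRect(q))
    cv2.imwrite(f"pics/b_{n}.png",p)
```

```text
t 21.65 tcp [ 0.4132 -0.2256  0.0408] yaw of tool y 70.1 az -28.6 q6 -1.78 w 1.001 g 0.0 F [-0.4 -0.6 -0. ] tilt [ 0.002 -0.001 -1.   ]
(0.4125, -0.2245, -0.016) -> [ 1.2  0.8 56.8]
top drum top 694 mid [0.5949 0.2132] mean [0.5935 0.2128 0.0527]
 board rect ((0.5988768935203552, 0.21452483534812927), (0.10809831321239471, 0.10820221900939941), 17.052820205688477)
scene drum top 344 mid [0.5942 0.2107] mean [0.5964 0.2066 0.0519]
 board rect ((0.6003881692886353, 0.20831787586212158), (0.10602522641420364, 0.11060392111539841), 16.996816635131836)
```

The wide plinth sits about 5 mm off the board's centre along tool x (both views agree). I'll go back, regrip it and shift it before stacking.

Emit:
step_arm(commands=[{"fingers":-1,"dx":0,"dy":0,"dz":-0.06,"roll":0},{"fingers":-1,"dx":0,"dy":0,"dz":-0.11,"roll":0},{"fingers":-1,"dx":-0.003,"dy":0.05,"dz":-0.11,"roll":0},{"fingers":-1,"dx":-0.006,"dy":0.11,"dz":-0.11,"roll":0},{"fingers":-1,"dx":-0.009,"dy":0.17,"dz":-0.11,"roll":0},{"fingers":-1,"dx":-0.013,"dy":0.23,"dz":-0.11,"roll":0},{"fingers":-1,"dx":-0.016,"dy":0.29,"dz":-0.11,"roll":0},{"fingers":-1,"dx":-0.019,"dy":0.34,"dz":-0.11,"roll":0}])

```text
time: 22.75
tool_pos: [0.5474, 0.0908, 0.1512]
tcp_rot: [0.541, 3.091, 0.002]
wrist_force: [-0.1, -0.8, 0.8]
width: 1.002
grip_force: 0.0
```

Emit:
step_arm(commands=[{"fingers":-1,"dx":-0.003,"dy":0.05,"dz":0,"roll":0},{"fingers":-1,"dx":-0.006,"dy":0.1,"dz":0,"roll":0},{"fingers":-1,"dx":-0.007,"dy":0.125,"dz":0,"roll":0},{"fingers":-1,"dx":-0.008,"dy":0.135,"dz":0,"roll":0},{"fingers":-1,"dx":-0.008,"dy":0.135,"dz":0.03,"roll":0},{"fingers":-1,"dx":-0.008,"dy":0.135,"dz":0.06,"roll":0},{"fingers":-1,"dx":-0.008,"dy":0.135,"dz":0.06,"roll":0},{"fingers":-1,"dx":-0.008,"dy":0.135,"dz":0.06,"roll":0}])

```text
time: 23.75
tool_pos: [0.5999, 0.2117, 0.0902]
tcp_rot: [0.545, 3.093, 0.0]
wrist_force: [0.4, -0.3, 0.8]
width: 1.0
grip_force: 0.0
```

Run:
```python
from h import *
go((.5996,.2126,-.007))
```

```text
t 23.75 tcp [0.5999 0.2117 0.0902] yaw of tool y 70.0 az 19.4 q6 -0.92 w 1.000 g 0.0 F [ 0.4 -0.3  0.8] tilt [ 0.001  0.    -1.   ]
(0.5996, 0.2126, -0.007) -> [ 0.7  0.7 97.2]
```

Emit:
step_arm(commands=[{"fingers":-1,"dx":0.004,"dy":0,"dz":0.03,"roll":0},{"fingers":-1,"dx":0.004,"dy":0,"dz":0.06,"roll":0},{"fingers":-1,"dx":0.004,"dy":0,"dz":0.08,"roll":0},{"fingers":-1,"dx":0.004,"dy":0,"dz":0.092,"roll":0},{"fingers":-1,"dx":0.004,"dy":0,"dz":0.098,"roll":0},{"fingers":-1,"dx":0.004,"dy":0,"dz":0.098,"roll":0},{"fingers":-1,"dx":0.004,"dy":0,"dz":0.098,"roll":0}])

```text
time: 24.62
tool_pos: [0.5964, 0.2141, -0.0081]
tcp_rot: [0.543, 3.093, 0.001]
wrist_force: [0.2, -0.3, -0.2]
width: 0.995
grip_force: 0.0
```

Emit:
step_arm(commands=[{"fingers":-0.7,"dx":0,"dy":0,"dz":0,"roll":0},{"fingers":-0.5,"dx":0,"dy":0,"dz":0,"roll":0},{"fingers":-0.3,"dx":0,"dy":0,"dz":0,"roll":0},{"fingers":-0.3,"dx":0,"dy":0,"dz":0,"roll":0},{"fingers":-0.3,"dx":0,"dy":0,"dz":0,"roll":0}])

```text
time: 25.25
tool_pos: [0.5964, 0.2141, -0.0079]
tcp_rot: [0.543, 3.093, 0.001]
wrist_force: [-1.1, 0.9, 6.5]
width: 0.782
grip_force: 45.6
```

Emit:
step_arm(commands=[{"fingers":-0.3,"dx":0,"dy":0,"dz":-0.003,"roll":0},{"fingers":-0.3,"dx":0,"dy":0,"dz":-0.004,"roll":0},{"fingers":-0.3,"dx":-0.003,"dy":0.001,"dz":-0.004,"roll":0},{"fingers":-0.3,"dx":-0.005,"dy":0.001,"dz":-0.004,"roll":0},{"fingers":-0.3,"dx":-0.005,"dy":0.001,"dz":-0.004,"roll":0},{"fingers":-0.3,"dx":-0.005,"dy":0.001,"dz":-0.002,"roll":0},{"fingers":-0.3,"dx":-0.005,"dy":0.001,"dz":0,"roll":0},{"fingers":-0.3,"dx":-0.005,"dy":0.001,"dz":0,"roll":0}])

```text
time: 26.25
tool_pos: [0.6006, 0.2131, -0.0078]
tcp_rot: [-0.543, -3.094, 0.0]
wrist_force: [-2.8, -1.7, 5.7]
width: 0.784
grip_force: 45.8
```

Contact again. Release, rise and go back above the narrow plinth.

Emit:
step_arm(commands=[{"fingers":-0.7,"dx":0,"dy":0,"dz":0,"roll":0},{"fingers":-1,"dx":0,"dy":0,"dz":0,"roll":0},{"fingers":-1,"dx":0,"dy":0,"dz":0,"roll":0},{"fingers":-1,"dx":0,"dy":0,"dz":0,"roll":0},{"fingers":-1,"dx":0,"dy":0,"dz":-0.02,"roll":0},{"fingers":-1,"dx":0,"dy":0,"dz":-0.06,"roll":0},{"fingers":-1,"dx":0,"dy":0,"dz":-0.11,"roll":0},{"fingers":-1,"dx":0,"dy":0,"dz":-0.16,"roll":0}])

```text
time: 27.25
tool_pos: [0.6007, 0.2131, 0.154]
tcp_rot: [0.543, 3.093, 0.001]
wrist_force: [0.9, -0.9, -0.5]
width: 1.002
grip_force: 0.0
```

Emit:
step_arm(commands=[{"fingers":-1,"dx":0.002,"dy":-0.04,"dz":0,"roll":0},{"fingers":-1,"dx":0.006,"dy":-0.1,"dz":0,"roll":0},{"fingers":-1,"dx":0.009,"dy":-0.16,"dz":0,"roll":0},{"fingers":-1,"dx":0.012,"dy":-0.22,"dz":0,"roll":0},{"fingers":-1,"dx":0.016,"dy":-0.28,"dz":0,"roll":0},{"fingers":-1,"dx":0.019,"dy":-0.34,"dz":0,"roll":0},{"fingers":-1,"dx":0.022,"dy":-0.4,"dz":0,"roll":0},{"fingers":-1,"dx":0.026,"dy":-0.44,"dz":0,"roll":0}])

```text
time: 28.25
tool_pos: [0.4255, -0.1941, 0.1528]
tcp_rot: [0.545, 3.091, -0.002]
wrist_force: [-0.1, -0.3, 0.0]
width: 1.004
grip_force: 0.0
```

```bash
cat >> h.py <<'E'
def drumtop(n,P,o,z,dz=.006,r=.05):
    W=P[(np.hypot(P[:,0]-o[0],P[:,1]-o[1])<r)&(abs(P[:,2]-z)<dz)][:,:2].astype(np.float32)
    return len(W),np.round((W.min(0)+W.max(0))/2,4),np.round(W.mean(0),4),np.round(cv2.minEnclosingCircle(W)[0],4)
def cover(o,z,r=.05):
    for n in("top","scene"):
        p,d=read_camera(n);print(n,*drumtop(n,cloud(n,d).reshape(-1,3),o,z,r=r))
E
python3 - <<'E'
from h import *
go((.4115,-.2245,-.016))
cover((.6,.2125),.053);cover((.4115,-.2245),.04)
p,d=read_camera("top")
u,v=proj("top",(.6,.2125,.03))[0].astype(int)
cv2.imwrite("pics/a10.png",cv2.resize(p[v-40:v+40,u-50:u+50],None,fx=7,fy=7,interpolation=cv2.INTER_CUBIC));print(u-50,v-40)
E
```

```text
t 28.25 tcp [ 0.4255 -0.1941  0.1528] yaw of tool y 70.0 az -24.5 q6 -1.70 w 1.004 g 0.0 F [-0.1 -0.3  0. ] tilt [ 0.002 -0.002 -1.   ]
(0.4115, -0.2245, -0.016) -> [  3.2 -33.3 168.8]
top 677 [0.5994 0.2129] [0.5984 0.2122] [0.5993 0.2128]
scene 337 [0.599 0.211] [0.6003 0.207 ] [0.5995 0.2099]
top 57 [ 0.4123 -0.2217] [ 0.4168 -0.2063] [ 0.4112 -0.2236]
scene 327 [ 0.4132 -0.2262] [ 0.4149 -0.2265] [ 0.4131 -0.2243]
179 172
```

View pics/a10.png

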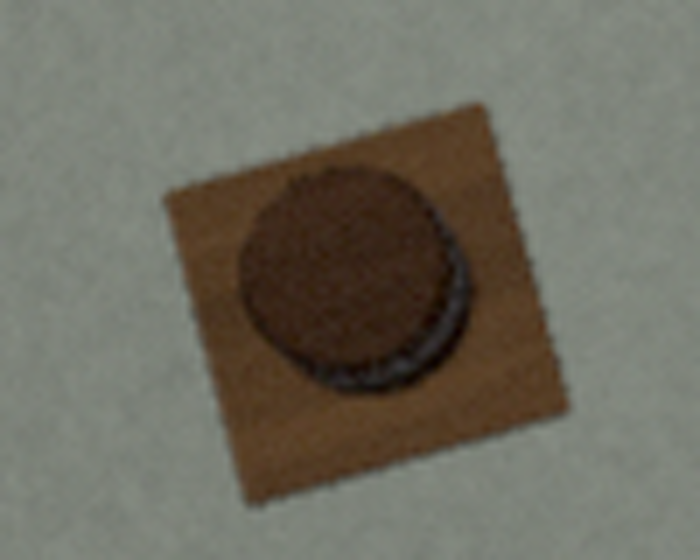

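The crop shows the wide plinth well centred on the square board: board corners at (165,195), (485,105), (568,410) and (250,505), drum base centre near (365,285). Now the narrow plinth.

Emit:
step_arm(commands=[{"fingers":-1,"dx":0.003,"dy":-0.025,"dz":0,"roll":0},{"fingers":-1,"dx":0.003,"dy":-0.035,"dz":0.02,"roll":0},{"fingers":-1,"dx":0.003,"dy":-0.035,"dz":0.06,"roll":0},{"fingers":-1,"dx":0.003,"dy":-0.035,"dz":0.1,"roll":0},{"fingers":-1,"dx":0.003,"dy":-0.035,"dz":0.13,"roll":0},{"fingers":-1,"dx":0.003,"dy":-0.035,"dz":0.15,"roll":0},{"fingers":-1,"dx":0.003,"dy":-0.035,"dz":0.163,"roll":0},{"fingers":-1,"dx":0.003,"dy":-0.035,"dz":0.168,"roll":0}])

```text
time: 29.5
tool_pos: [0.4117, -0.2228, -0.0174]
tcp_rot: [-0.541, -3.094, -0.001]
wrist_force: [-0.0, 0.9, 0.7]
width: 1.0
grip_force: 0.0
```

Emit:
step_arm(commands=[{"fingers":-1,"dx":0,"dy":0,"dz":0,"roll":0},{"fingers":-0.6,"dx":0,"dy":0,"dz":0,"roll":0},{"fingers":-0.3,"dx":0,"dy":0,"dz":0,"roll":0},{"fingers":0,"dx":0,"dy":0,"dz":0,"roll":0},{"fingers":0.1,"dx":0,"dy":0,"dz":0,"roll":0},{"fingers":0.1,"dx":0,"dy":0,"dz":0,"roll":0},{"fingers":0.1,"dx":0,"dy":0,"dz":0,"roll":0},{"fingers":0.1,"dx":0,"dy":0,"dz":0,"roll":0}], squeeze=35)

```text
time: 30.5
tool_pos: [0.4121, -0.2241, -0.016]
tcp_rot: [0.544, 3.093, -0.001]
wrist_force: [-1.7, 0.9, 6.8]
width: 0.597
grip_force: 36.4
```

Emit:
step_arm(commands=[{"fingers":0.1,"dx":0,"dy":0,"dz":-0.01,"roll":0},{"fingers":0.1,"dx":0,"dy":0,"dz":-0.05,"roll":0},{"fingers":0.1,"dx":0,"dy":0,"dz":-0.1,"roll":0},{"fingers":0.1,"dx":0,"dy":0,"dz":-0.14,"roll":0},{"fingers":0.1,"dx":-0.002,"dy":0.03,"dz":-0.156,"roll":0},{"fingers":0.1,"dx":-0.005,"dy":0.08,"dz":-0.156,"roll":0},{"fingers":0.1,"dx":-0.008,"dy":0.13,"dz":-0.156,"roll":0},{"fingers":0.1,"dx":-0.011,"dy":0.18,"dz":-0.156,"roll":0}])

```text
time: 31.5
tool_pos: [0.4835, -0.0568, 0.1397]
tcp_rot: [0.544, 3.093, -0.0]
wrist_force: [0.7, 0.5, -0.6]
width: 0.6
grip_force: 36.9
```

Emit:
step_arm(commands=[{"fingers":0.1,"dx":-0.003,"dy":0.05,"dz":0,"roll":0},{"fingers":0.1,"dx":-0.006,"dy":0.1,"dz":0,"roll":0},{"fingers":0.1,"dx":-0.009,"dy":0.15,"dz":0,"roll":0},{"fingers":0.1,"dx":-0.012,"dy":0.2,"dz":0,"roll":0},{"fingers":0.1,"dx":-0.015,"dy":0.245,"dz":0,"roll":0},{"fingers":0.1,"dx":-0.017,"dy":0.28,"dz":0,"roll":0},{"fingers":0.1,"dx":-0.017,"dy":0.295,"dz":0,"roll":0},{"fingers":0.1,"dx":-0.017,"dy":0.295,"dz":0,"roll":0}])

```text
time: 32.5
tool_pos: [0.5994, 0.2136, 0.1389]
tcp_rot: [-0.542, -3.094, 0.001]
wrist_force: [-0.2, 0.2, -0.8]
width: 0.594
grip_force: 36.9
```

Emit:
step_arm(commands=[{"fingers":0.1,"dx":0,"dy":0,"dz":0.02,"roll":0},{"fingers":0.1,"dx":0,"dy":0,"dz":0.05,"roll":0},{"fingers":0.1,"dx":0,"dy":0,"dz":0.07,"roll":0},{"fingers":0.1,"dx":0,"dy":0,"dz":0.08,"roll":0},{"fingers":0.1,"dx":0,"dy":0,"dz":0.08,"roll":0},{"fingers":0.1,"dx":0,"dy":0,"dz":0.08,"roll":0},{"fingers":0.1,"dx":0,"dy":0,"dz":0.08,"roll":0}])

```text
time: 33.38
tool_pos: [0.6007, 0.2137, 0.0603]
tcp_rot: [0.543, 3.092, 0.002]
wrist_force: [-1.1, -0.0, -0.4]
width: 0.594
grip_force: 36.9
```

Run:
```python
from h import *
go((.6,.2128,.037))
p,d=read_camera("scene");cv2.imwrite("pics/c_scene.png",p)
P=cloud("scene",d).reshape(-1,3);h=cv2.cvtColor(p,cv2.COLOR_BGR2HSV);br=((h[...,1]>70)&(h[...,0]<25)).ravel()
W=P[br&(np.hypot(P[:,0]-.6,P[:,1]-.2125)<.045)]
print(np.histogram(W[:,2],np.arange(0,.14,.01)))
```

```text
t 33.38 tcp [0.6007 0.2137 0.0603] yaw of tool y 70.1 az 19.6 q6 -0.92 w 0.594 g 36.9 F [-1.1 -0.  -0.4] tilt [ 0.002  0.001 -1.   ]
(0.6, 0.2128, 0.037) -> [ 0.4 -1.1 23.3]
(array([187,  67,  49,   9,  91, 250,   0,  23,  52,  14,  28, 149,   0,
         0]), array([0.  , 0.01, 0.02, 0.03, 0.04, 0.05, 0.06, 0.07, 0.08, 0.09, 0.1 ,
       0.11, 0.12, 0.13, 0.14]))
```

Emit:
step_arm(commands=[{"fingers":0.1,"dx":0,"dy":-0.001,"dz":0.01,"roll":0},{"fingers":0.1,"dx":0,"dy":-0.001,"dz":0.016,"roll":0},{"fingers":0.1,"dx":0,"dy":-0.001,"dz":0.019,"roll":0},{"fingers":0.1,"dx":0,"dy":-0.001,"dz":0.021,"roll":0},{"fingers":0.1,"dx":0,"dy":-0.001,"dz":0.021,"roll":0},{"fingers":0.1,"dx":0,"dy":-0.001,"dz":0.021,"roll":0}])

```text
time: 34.17
tool_pos: [0.5995, 0.2125, 0.0382]
tcp_rot: [0.544, 3.094, 0.0]
wrist_force: [0.5, -0.7, -1.0]
width: 0.598
grip_force: 36.9
```

Emit:
step_arm(commands=[{"fingers":0.1,"dx":0,"dy":0,"dz":0.001,"roll":0},{"fingers":0.1,"dx":0,"dy":0,"dz":0.0015,"roll":0},{"fingers":0.1,"dx":0,"dy":0,"dz":0.002,"roll":0},{"fingers":0.1,"dx":0,"dy":0,"dz":0.002,"roll":0}])

```text
time: 34.67
tool_pos: [0.5995, 0.2126, 0.037]
tcp_rot: [0.543, 3.094, 0.0]
wrist_force: [-2.3, -0.9, 6.0]
width: 0.599
grip_force: 37.5
```

Emit:
step_arm(commands=[{"fingers":-0.4,"dx":0,"dy":0,"dz":0,"roll":0},{"fingers":-1,"dx":0,"dy":0,"dz":0,"roll":0},{"fingers":-1,"dx":0,"dy":0,"dz":0,"roll":0},{"fingers":-1,"dx":0,"dy":0,"dz":0,"roll":0},{"fingers":-1,"dx":0,"dy":0,"dz":0,"roll":0},{"fingers":-1,"dx":0,"dy":0,"dz":-0.02,"roll":0},{"fingers":-1,"dx":0,"dy":0,"dz":-0.07,"roll":0},{"fingers":-1,"dx":0,"dy":0,"dz":-0.12,"roll":0}])

```text
time: 35.67
tool_pos: [0.5993, 0.2124, 0.1584]
tcp_rot: [0.544, 3.094, 0.0]
wrist_force: [0.6, -0.5, 0.2]
width: 1.001
grip_force: 0.0
```

Emit:
step_arm(commands=[{"fingers":-1,"dx":-0.027,"dy":-0.031,"dz":0,"roll":0},{"fingers":-1,"dx":-0.061,"dy":-0.07,"dz":0,"roll":0},{"fingers":-1,"dx":-0.095,"dy":-0.11,"dz":0,"roll":-2},{"fingers":-1,"dx":-0.13,"dy":-0.15,"dz":0,"roll":-4},{"fingers":-1,"dx":-0.15,"dy":-0.174,"dz":0,"roll":-5.6},{"fingers":-1,"dx":-0.161,"dy":-0.186,"dz":0,"roll":-5.6},{"fingers":-1,"dx":-0.161,"dy":-0.186,"dz":0,"roll":-5.6},{"fingers":-1,"dx":-0.161,"dy":-0.186,"dz":0,"roll":-5.6}])

```text
time: 36.67
tool_pos: [0.6869, -0.016, 0.1563]
tcp_rot: [-0.391, -3.117, -0.001]
wrist_force: [1.0, 0.1, -0.1]
width: 1.007
grip_force: 0.0
```

Run:
```python
from h import *
go((.6875,-.017,.024))
cover((.6,.2125),.093,r=.04)
```

```text
t 36.67 tcp [ 0.6869 -0.016   0.1563] yaw of tool y 75.7 az -1.3 q6 -1.38 w 1.007 g 0.0 F [ 1.   0.1 -0.1] tilt [-0.     0.001 -1.   ]
(0.6875, -0.017, 0.024) -> [ -0.8  -0.9 132.3]
top 423 [0.5978 0.2119] [0.5979 0.2116] [0.599  0.2122]
scene 93 [0.5993 0.2097] [0.6067 0.2064] [0.5984 0.2083]
```

Emit:
step_arm(commands=[{"fingers":-1,"dx":-0.001,"dy":-0.001,"dz":0.03,"roll":0},{"fingers":-1,"dx":-0.001,"dy":-0.001,"dz":0.06,"roll":0},{"fingers":-1,"dx":-0.001,"dy":-0.001,"dz":0.09,"roll":0},{"fingers":-1,"dx":-0.001,"dy":-0.001,"dz":0.115,"roll":0},{"fingers":-1,"dx":-0.001,"dy":-0.001,"dz":0.127,"roll":0},{"fingers":-1,"dx":-0.001,"dy":-0.001,"dz":0.133,"roll":0},{"fingers":-1,"dx":-0.001,"dy":-0.001,"dz":0.133,"roll":0},{"fingers":-1,"dx":-0.001,"dy":-0.001,"dz":0.133,"roll":0}])

```text
time: 37.78
tool_pos: [0.689, -0.0185, 0.0244]
tcp_rot: [0.391, 3.115, 0.0]
wrist_force: [-0.2, 0.0, -0.1]
width: 1.001
grip_force: 0.0
```

Run:
```python
from h import *
go((.6875,-.017,.024))
p,d=read_camera("scene")
u,v=proj("scene",(.687,-.017,.05))[0].astype(int)
cv2.imwrite("pics/a13.png",cv2.resize(p[v-50:v+40,u-60:u+60],None,fx=6,fy=6,interpolation=cv2.INTER_CUBIC))
```

```text
t 37.77 tcp [ 0.689  -0.0185  0.0244] yaw of tool y 75.7 az -1.5 q6 -1.38 w 1.001 g 0.0 F [-0.2  0.  -0.1] tilt [ 0.002 -0.    -1.   ]
(0.6875, -0.017, 0.024) -> [1.9 1.1 0.3]
```

View pics/a13.png

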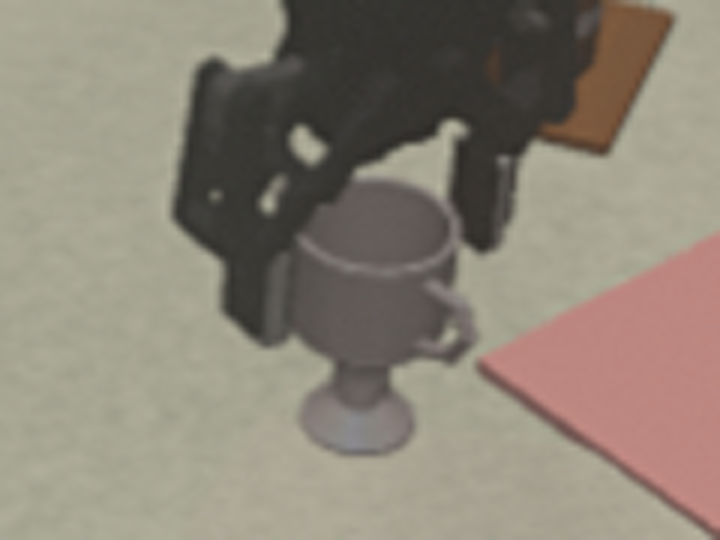

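The crop shows the open fingers straddling the bowl, tips at (268,342) and (488,250), with the visible handle at (460,320) clear of the pads. Closing.

Emit:
step_arm(commands=[{"fingers":-0.6,"dx":0.001,"dy":0,"dz":0,"roll":0},{"fingers":-0.4,"dx":0.001,"dy":0,"dz":0,"roll":0},{"fingers":-0.2,"dx":0.001,"dy":0,"dz":0,"roll":0},{"fingers":0,"dx":0.001,"dy":0,"dz":0,"roll":0},{"fingers":0.1,"dx":0.001,"dy":0,"dz":0,"roll":0},{"fingers":0.1,"dx":0.001,"dy":0,"dz":0,"roll":0},{"fingers":0.1,"dx":0.001,"dy":0,"dz":0,"roll":0}], squeeze=40)

```text
time: 38.7
tool_pos: [0.6875, -0.0182, 0.0236]
tcp_rot: [0.392, 3.116, 0.0]
wrist_force: [-0.6, 0.9, 5.1]
width: 0.617
grip_force: 41.7
```

Emit:
step_arm(commands=[{"fingers":0.1,"dx":0,"dy":0,"dz":-0.01,"roll":0},{"fingers":0.1,"dx":0,"dy":0,"dz":-0.05,"roll":0},{"fingers":0.1,"dx":0,"dy":0,"dz":-0.1,"roll":0},{"fingers":0.1,"dx":0,"dy":0,"dz":-0.14,"roll":0},{"fingers":0.1,"dx":0,"dy":0,"dz":-0.15,"roll":0},{"fingers":0.1,"dx":0,"dy":0,"dz":-0.15,"roll":0}])

```text
time: 39.45
tool_pos: [0.6867, -0.0183, 0.1724]
tcp_rot: [-0.392, -3.117, 0.0]
wrist_force: [-0.3, -0.1, -2.3]
width: 0.619
grip_force: 42.5
```

Run:
```python
from h import *
go((.5996,.2126,.174))
```

```text
t 39.45 tcp [ 0.6867 -0.0183  0.1724] yaw of tool y 75.7 az -1.5 q6 -1.38 w 0.619 g 42.5 F [-0.3 -0.1 -2.3] tilt [-0.  0. -1.]
(0.5996, 0.2126, 0.174) -> [141.5 202.1  -1.5]
```

Emit:
step_arm(commands=[{"fingers":0.1,"dx":0.012,"dy":0.017,"dz":0,"roll":0},{"fingers":0.1,"dx":0.035,"dy":0.05,"dz":0,"roll":0},{"fingers":0.1,"dx":0.063,"dy":0.09,"dz":0,"roll":0},{"fingers":0.1,"dx":0.091,"dy":0.13,"dz":0,"roll":0},{"fingers":0.1,"dx":0.117,"dy":0.167,"dz":0,"roll":0},{"fingers":0.1,"dx":0.134,"dy":0.191,"dz":0,"roll":0},{"fingers":0.1,"dx":0.142,"dy":0.202,"dz":0,"roll":0},{"fingers":0.1,"dx":0.142,"dy":0.202,"dz":0,"roll":0}])

```text
time: 40.45
tool_pos: [0.5981, 0.2132, 0.1715]
tcp_rot: [-0.389, -3.115, 0.002]
wrist_force: [-0.4, -0.6, -1.4]
width: 0.618
grip_force: 42.5
```

Emit:
step_arm(commands=[{"fingers":0.1,"dx":0,"dy":0,"dz":0.015,"roll":0},{"fingers":0.1,"dx":0,"dy":0,"dz":0.03,"roll":0},{"fingers":0.1,"dx":0,"dy":0,"dz":0.04,"roll":0},{"fingers":0.1,"dx":0,"dy":0,"dz":0.046,"roll":0},{"fingers":0.1,"dx":0,"dy":0,"dz":0.046,"roll":0},{"fingers":0.1,"dx":0,"dy":0,"dz":0.046,"roll":0},{"fingers":0.1,"dx":0,"dy":0,"dz":0.046,"roll":0}])

```text
time: 41.32
tool_pos: [0.5999, 0.2128, 0.1278]
tcp_rot: [0.391, 3.116, 0.001]
wrist_force: [-0.2, -0.2, -1.5]
width: 0.619
grip_force: 42.5
```

Run:
```python
from h import *
go((.5996,.2126,.117))
p,d=read_camera("scene");cv2.imwrite("pics/d_scene.png",p)
# image check of foot versus narrow plinth: column extents of grey foot vs predicted
s,t,R=tool();a=np.linspace(0,6.28,100);c=np.c_[np.cos(a),np.sin(a)]
for r,z,nm in((.02,t[2]-.0236,"foot"),(.023,.093,"narrow top")):
    uv=proj("scene",np.c_[np.array([.5996,.2126])+r*c,np.full(100,z)]);print(nm,uv.min(0).round(1),uv.max(0).round(1))
u0,v0=360,120
cv2.imwrite("pics/a14.png",cv2.resize(p[v0:v0+100,u0-20:u0+100],None,fx=6,fy=6,interpolation=cv2.INTER_CUBIC))
```

```text
t 41.33 tcp [0.5999 0.2128 0.1278] yaw of tool y 75.7 az 19.5 q6 -1.02 w 0.619 g 42.5 F [-0.2 -0.2 -1.5] tilt [ 0.001  0.    -1.   ]
(0.5996, 0.2126, 0.117) -> [ 0.3 -0.3 10.8]
foot [389.2 185.5] [406.4 193.6]
narrow top [387.5 189.1] [407.1 198.4]
```

Emit:
step_arm(commands=[{"fingers":0.1,"dx":0,"dy":0,"dz":0.004,"roll":0},{"fingers":0.1,"dx":0,"dy":0,"dz":0.007,"roll":0},{"fingers":0.1,"dx":0,"dy":0,"dz":0.009,"roll":0},{"fingers":0.1,"dx":0,"dy":0,"dz":0.009,"roll":0},{"fingers":0.1,"dx":0,"dy":0,"dz":0.009,"roll":0}])

```text
time: 42.0
tool_pos: [0.5995, 0.2126, 0.118]
tcp_rot: [0.392, 3.117, -0.0]
wrist_force: [-0.2, -0.2, -2.2]
width: 0.616
grip_force: 42.5
```

Emit:
step_arm(commands=[{"fingers":0.1,"dx":0,"dy":0,"dz":0.001,"roll":0},{"fingers":0.1,"dx":0,"dy":0,"dz":0.0015,"roll":0},{"fingers":0.1,"dx":0,"dy":0,"dz":0.002,"roll":0},{"fingers":0.1,"dx":0,"dy":0,"dz":0.002,"roll":0}])

```text
time: 42.5
tool_pos: [0.5998, 0.2127, 0.1167]
tcp_rot: [0.392, 3.116, 0.0]
wrist_force: [-0.0, 0.1, 2.1]
width: 0.62
grip_force: 42.7
```

Emit:
step_arm(commands=[{"fingers":-0.5,"dx":0,"dy":0,"dz":0,"roll":0},{"fingers":-1,"dx":0,"dy":0,"dz":0,"roll":0},{"fingers":-1,"dx":0,"dy":0,"dz":0,"roll":0},{"fingers":-1,"dx":0,"dy":0,"dz":0,"roll":0},{"fingers":-1,"dx":0,"dy":0,"dz":0,"roll":0},{"fingers":-1,"dx":0,"dy":0,"dz":-0.02,"roll":0},{"fingers":-1,"dx":0,"dy":0,"dz":-0.06,"roll":0},{"fingers":-1,"dx":0,"dy":0,"dz":-0.1,"roll":0}])

```text
time: 43.5
tool_pos: [0.5996, 0.2127, 0.2184]
tcp_rot: [0.392, 3.116, 0.0]
wrist_force: [0.5, 0.5, -0.1]
width: 0.997
grip_force: 0.0
```

Emit:
step_arm(commands=[{"fingers":-1,"dx":0.03,"dy":-0.01,"dz":0,"roll":0},{"fingers":-1,"dx":0.075,"dy":-0.03,"dz":0,"roll":0},{"fingers":-1,"dx":0.12,"dy":-0.045,"dz":0,"roll":0},{"fingers":-1,"dx":0.15,"dy":-0.055,"dz":0.03,"roll":0},{"fingers":-1,"dx":0.1565,"dy":-0.0575,"dz":0.08,"roll":0},{"fingers":-1,"dx":0.1565,"dy":-0.0575,"dz":0.13,"roll":0},{"fingers":-1,"dx":0.1565,"dy":-0.0575,"dz":0.15,"roll":0},{"fingers":-1,"dx":0.1565,"dy":-0.0575,"dz":0.15,"roll":0}])

```text
time: 44.5
tool_pos: [0.4326, 0.1953, 0.0655]
tcp_rot: [-0.391, -3.115, 0.002]
wrist_force: [1.4, 0.0, -0.1]
width: 1.001
grip_force: 0.0
```

Run:
```python
from h import *
go((.434,.1955,0))
for n in("top","scene"):
    p,d=read_camera(n);cv2.imwrite(f"pics/e_{n}.png",p);P=cloud(n,d).reshape(-1,3)
    W=P[(np.hypot(P[:,0]-.6,P[:,1]-.2125)<.07)&(P[:,2]>.125)]
    W2=W[W[:,2]>.172];print(n,"zmax",np.percentile(W[:,2],98),len(W2),"rim mid",(W2[:,:2].min(0)+W2[:,:2].max(0))/2,W2[:,:2].mean(0))
    r=W2[:,:2]
    from scipy.optimize import least_squares
    print(" fit",least_squares(lambda c:np.hypot(*(r-c).T)-.0265,[.6,.2125],loss="soft_l1",f_scale=.001).x)
```

```text
t 44.50 tcp [0.4326 0.1953 0.0655] yaw of tool y 75.7 az 24.3 q6 -0.95 w 1.001 g 0.0 F [ 1.4  0.  -0.1] tilt [-0.002 -0.001 -1.   ]
(0.434, 0.1955, 0) -> [-1.5  0.7 65.5]
top zmax 0.17984819866298957 220 rim mid [0.6007272  0.21481267] [0.60246457 0.21539926]
 fit [0.60054781 0.21420237]
scene zmax 0.17800436297918604 158 rim mid [0.60071705 0.21362958] [0.59986646 0.21157241]
 fit [0.59885044 0.21239024]
```

Emit:
step_arm(commands=[{"fingers":-1,"dx":0,"dy":0,"dz":0.02,"roll":0},{"fingers":-1,"dx":0,"dy":0,"dz":0.04,"roll":0},{"fingers":-1,"dx":0,"dy":0,"dz":0.055,"roll":0},{"fingers":-1,"dx":0,"dy":0,"dz":0.066,"roll":0},{"fingers":-1,"dx":0,"dy":0,"dz":0.066,"roll":0},{"fingers":-1,"dx":0,"dy":0,"dz":0.066,"roll":0},{"fingers":-1,"dx":0,"dy":0,"dz":0.066,"roll":0}], squeeze=30)

```text
time: 45.48
tool_pos: [0.4342, 0.1959, 0.0006]
tcp_rot: [0.392, 3.116, 0.001]
wrist_force: [-0.3, -0.5, 0.2]
width: 1.004
grip_force: 0.0
```

Run:
```python
from h import *
go((.4333,.195,0))
```

```text
t 45.48 tcp [0.4342 0.1959 0.0006] yaw of tool y 75.7 az 24.3 q6 -0.95 w 1.004 g 0.0 F [-0.3 -0.5  0.2] tilt [ 0.001  0.    -1.   ]
(0.4333, 0.195, 0) -> [ 0.7 -1.1  0.6]
```

Emit:
step_arm(commands=[{"fingers":-0.4,"dx":0.001,"dy":-0.001,"dz":0,"roll":0},{"fingers":0,"dx":0.001,"dy":-0.001,"dz":0,"roll":0},{"fingers":0.2,"dx":0.001,"dy":-0.001,"dz":0,"roll":0},{"fingers":0.4,"dx":0.001,"dy":-0.001,"dz":0,"roll":0},{"fingers":0.5,"dx":0.001,"dy":-0.001,"dz":0,"roll":0}])

```text
time: 46.1
tool_pos: [0.4323, 0.195, -0.0]
tcp_rot: [-0.392, -3.117, -0.0]
wrist_force: [-0.1, 1.1, 0.4]
width: 0.247
grip_force: 0.1
```

Emit:
step_arm(commands=[{"fingers":0.6,"dx":0,"dy":0,"dz":0,"roll":0},{"fingers":0.7,"dx":0,"dy":0,"dz":0,"roll":0},{"fingers":0.8,"dx":0,"dy":0,"dz":0,"roll":0},{"fingers":0.9,"dx":0,"dy":0,"dz":0,"roll":0},{"fingers":0.9,"dx":0,"dy":0,"dz":0,"roll":0},{"fingers":0.9,"dx":0,"dy":0,"dz":0,"roll":0}])

```text
time: 46.85
tool_pos: [0.4325, 0.195, 0.0001]
tcp_rot: [0.392, 3.117, 0.0]
wrist_force: [0.1, 1.5, 1.9]
width: 0.173
grip_force: 29.2
```

Emit:
step_arm(commands=[{"fingers":0.9,"dx":0,"dy":0,"dz":-0.01,"roll":0},{"fingers":0.9,"dx":0,"dy":0,"dz":-0.03,"roll":0},{"fingers":0.9,"dx":0,"dy":0,"dz":-0.06,"roll":0},{"fingers":0.9,"dx":0,"dy":0,"dz":-0.06,"roll":0},{"fingers":0.9,"dx":0,"dy":0,"dz":-0.06,"roll":0}])

```text
time: 47.48
tool_pos: [0.4319, 0.1947, 0.0596]
tcp_rot: [-0.392, -3.117, 0.0]
wrist_force: [-0.2, 0.6, -0.7]
width: 0.173
grip_force: 29.3
```

Run:
```python
from h import *
go((.5998,.2128,.215))
s,t,R=tool()
for n in("scene","top"):
    p,d=read_camera(n);P=cloud(n,d).reshape(-1,3);L=(P-t)@R
    m=(np.hypot(L[:,0],L[:,1])<.045)&(P[:,2]>.05)&(P[:,2]<.082)
    g=(p.reshape(-1,3).min(1)>60)&m;a=L[g];print(n,len(a),"lid in tool x",a[:,0].min().round(4),a[:,0].max().round(4),"y",a[:,1].min().round(4),a[:,1].max().round(4),"z pct",np.percentile(P[g][:,2],[5,50,95]).round(4))
p,d=read_camera("scene");u,v=proj("scene",t)[0].astype(int)
cv2.imwrite("pics/a14.png",cv2.resize(p[v-45:v+35,u-50:u+50],None,fx=7,fy=7,interpolation=cv2.INTER_CUBIC));print(u-50,v-45)
```

```text
t 47.48 tcp [0.4319 0.1947 0.0596] yaw of tool y 75.7 az 24.3 q6 -0.95 w 0.173 g 29.3 F [-0.2  0.6 -0.7] tilt [-0. -0. -1.]
(0.5998, 0.2128, 0.215) -> [-158.2   59.  -155.4]
scene 209 lid in tool x -0.0307 0.0324 y -0.0324 0.0275 z pct [0.0668 0.0712 0.0755]
top 120 lid in tool x -0.0285 0.0287 y -0.0254 0.0001 z pct [0.0677 0.0712 0.0743]
286 141
```

Emit:
step_arm(commands=[{"fingers":0.9,"dx":0,"dy":0,"dz":-0.05,"roll":0},{"fingers":0.9,"dx":0,"dy":0,"dz":-0.1,"roll":0},{"fingers":0.9,"dx":0,"dy":0,"dz":-0.145,"roll":0},{"fingers":0.9,"dx":-0.02,"dy":0.008,"dz":-0.155,"roll":0},{"fingers":0.9,"dx":-0.06,"dy":0.022,"dz":-0.155,"roll":0},{"fingers":0.9,"dx":-0.1,"dy":0.037,"dz":-0.155,"roll":0},{"fingers":0.9,"dx":-0.135,"dy":0.05,"dz":-0.155,"roll":0},{"fingers":0.9,"dx":-0.158,"dy":0.059,"dz":-0.155,"roll":0}])

```text
time: 48.62
tool_pos: [0.601, 0.2128, 0.213]
tcp_rot: [-0.392, -3.115, 0.002]
wrist_force: [-0.4, -0.5, -0.6]
width: 0.173
grip_force: 29.5
```

Emit:
step_arm(commands=[{"fingers":0.9,"dx":0,"dy":0,"dz":0.01,"roll":0},{"fingers":0.9,"dx":0,"dy":0,"dz":0.02,"roll":0},{"fingers":0.9,"dx":0,"dy":0,"dz":0.028,"roll":0},{"fingers":0.9,"dx":0,"dy":0,"dz":0.028,"roll":0},{"fingers":0.9,"dx":0,"dy":0,"dz":0.028,"roll":0},{"fingers":0.9,"dx":0,"dy":0,"dz":0.028,"roll":0}])

```text
time: 49.38
tool_pos: [0.6003, 0.2131, 0.1878]
tcp_rot: [0.391, 3.116, 0.001]
wrist_force: [-0.7, 0.6, -0.3]
width: 0.171
grip_force: 29.5
```

Run:
```python
from h import *
go((.5999,.213,.178),(.5999,.213,.17))
s,t,R=tool()
p,d=read_camera("scene");u,v=proj("scene",t)[0].astype(int)
cv2.imwrite("pics/a14.png",cv2.resize(p[v-35:v+65,u-60:u+60],None,fx=6,fy=6,interpolation=cv2.INTER_CUBIC));print(u-60,v-35)
a=np.linspace(0,6.28,100);c=np.c_[np.cos(a),np.sin(a)]
for r,z,nm in((.03,t[2]+.008,"flange low"),(.0275,.178,"rim")):
    uv=(proj("scene",np.c_[t[:2]+r*c,np.full(100,z)])-[u-60,v-35])*6;print(nm,uv.min(0).round(1),uv.max(0).round(1))
```

```text
t 49.38 tcp [0.6003 0.2131 0.1878] yaw of tool y 75.7 az 19.5 q6 -1.02 w 0.171 g 29.5 F [-0.7  0.6 -0.3] tilt [ 0.001  0.    -1.   ]
(0.5999, 0.213, 0.178) -> [ 0.4 -0.2  9.8]
(0.5999, 0.213, 0.17) -> [ 0.4 -0.2 17.8]
342 121
flange low [282.6 161.2] [444.8 226.6]
rim [284.7 207. ] [432.  268.4]
```

View pics/a14.png

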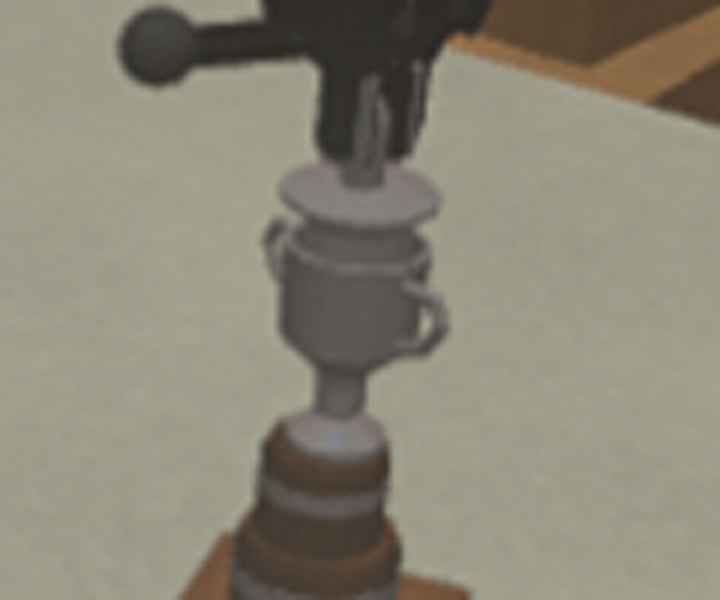

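The crop shows the lid level above the cup: flange spanning (280–440), rim (285–430), and the tower straight below it. Lowering slowly, watching the force.

Emit:
step_arm(commands=[{"fingers":0.9,"dx":0,"dy":0,"dz":0.004,"roll":0},{"fingers":0.9,"dx":0,"dy":0,"dz":0.008,"roll":0},{"fingers":0.9,"dx":0,"dy":0,"dz":0.01,"roll":0},{"fingers":0.9,"dx":0,"dy":0,"dz":0.011,"roll":0},{"fingers":0.9,"dx":0,"dy":0,"dz":0.012,"roll":0},{"fingers":0.9,"dx":0,"dy":0,"dz":0.012,"roll":0}])

```text
time: 50.18
tool_pos: [0.6001, 0.213, 0.175]
tcp_rot: [0.392, 3.117, 0.0]
wrist_force: [0.4, -0.0, -0.1]
width: 0.174
grip_force: 29.5
```

No resistance with the plug 3 mm into the mouth, so I'll carry on.

Emit:
step_arm(commands=[{"fingers":0.9,"dx":0,"dy":0,"dz":0.001,"roll":0},{"fingers":0.9,"dx":0,"dy":0,"dz":0.002,"roll":0},{"fingers":0.9,"dx":0,"dy":0,"dz":0.003,"roll":0},{"fingers":0.9,"dx":0,"dy":0,"dz":0.004,"roll":0},{"fingers":0.9,"dx":0,"dy":0,"dz":0.004,"roll":0}])

```text
time: 50.8
tool_pos: [0.6, 0.213, 0.1708]
tcp_rot: [-0.392, -3.117, 0.0]
wrist_force: [-0.4, -0.0, -1.4]
width: 0.175
grip_force: 29.5
```

Emit:
step_arm(commands=[{"fingers":0.9,"dx":0,"dy":0,"dz":0.0005,"roll":0},{"fingers":0.9,"dx":0,"dy":0,"dz":0.001,"roll":0},{"fingers":0.9,"dx":0,"dy":0,"dz":0.001,"roll":0}])

```text
time: 51.18
tool_pos: [0.6002, 0.2131, 0.1702]
tcp_rot: [0.392, 3.117, 0.001]
wrist_force: [0.6, -0.2, 0.2]
width: 0.17
grip_force: 29.6
```

Emit:
step_arm(commands=[{"fingers":0.9,"dx":0,"dy":0,"dz":0.0005,"roll":0},{"fingers":0.9,"dx":0,"dy":0,"dz":0.001,"roll":0},{"fingers":0.9,"dx":0,"dy":0,"dz":0.001,"roll":0}])

```text
time: 51.55
tool_pos: [0.6006, 0.2133, 0.1701]
tcp_rot: [0.392, 3.116, 0.001]
wrist_force: [-0.6, 1.0, 5.0]
width: 0.172
grip_force: 30.0
```

Emit:
step_arm(commands=[{"fingers":0.7,"dx":0,"dy":0,"dz":-0.0005,"roll":0},{"fingers":0.4,"dx":0,"dy":0,"dz":-0.0005,"roll":0},{"fingers":0,"dx":0,"dy":0,"dz":-0.0005,"roll":0},{"fingers":-0.5,"dx":0,"dy":0,"dz":-0.0005,"roll":0},{"fingers":-0.5,"dx":0,"dy":0,"dz":-0.0005,"roll":0},{"fingers":-0.5,"dx":0,"dy":0,"dz":-0.02,"roll":0},{"fingers":-0.5,"dx":0,"dy":0,"dz":-0.06,"roll":0},{"fingers":-0.5,"dx":0,"dy":0,"dz":-0.1,"roll":0}])

```text
time: 52.55
tool_pos: [0.6002, 0.213, 0.2715]
tcp_rot: [0.392, 3.116, 0.001]
wrist_force: [-0.2, -0.6, -1.1]
width: 0.747
grip_force: 0.0
```

Emit:
step_arm(commands=[{"fingers":-0.5,"dx":0.03,"dy":0,"dz":0,"roll":0},{"fingers":-0.5,"dx":0.08,"dy":0,"dz":0,"roll":0},{"fingers":-0.5,"dx":0.13,"dy":0,"dz":0,"roll":0},{"fingers":-0.5,"dx":0.15,"dy":0,"dz":0,"roll":0},{"fingers":-0.5,"dx":0.15,"dy":0,"dz":0,"roll":0},{"fingers":-0.5,"dx":0.15,"dy":0,"dz":0,"roll":0}])

```text
time: 53.3
tool_pos: [0.456, 0.2501, 0.2697]
tcp_rot: [0.392, 3.115, 0.001]
wrist_force: [0.1, -0.1, -0.5]
width: 0.748
grip_force: 0.0
```

Run:
```python
from h import *
go()
for n in("top","scene"):
    p,d=read_camera(n);cv2.imwrite(f"pics/f_{n}.png",p);P=cloud(n,d).reshape(-1,3)
    D=lambda o,lo,hi,r:P[(np.hypot(P[:,0]-o[0],P[:,1]-o[1])<r)&(P[:,2]>lo)&(P[:,2]<hi)]
    o=(.6,.213)
    for nm,lo,hi,oo,r in(("knob",.205,.235,o,.05),("flange",.178,.192,o,.05),("narrow",.085,.1,o,.03),("wide",.046,.06,o,.04),("cat head",.076,.1,(.596,-.21),.05),("cat foot",.011,.022,(.596,-.21),.04),("drink",.078,.095,(.466,-.015),.06)):
        W=D(oo,lo,hi,r)
        if len(W): print(n,nm,len(W),((W.min(0)+W.max(0))/2).round(4),"mean",W.mean(0).round(4),"z95 %.4f"%np.percentile(W[:,2],95))
```

```text
t 53.30 tcp [0.456  0.2501 0.2697] yaw of tool y 75.7 az 28.7 q6 -0.87 w 0.748 g 0.0 F [ 0.1 -0.1 -0.5] tilt [ 0.002  0.    -1.   ]
top knob 62 [0.5998 0.2134 0.2119] mean [0.5989 0.2125 0.2141] z95 0.2181
top flange 664 [0.6015 0.2137 0.1849] mean [0.5996 0.2125 0.1826] z95 0.1856
top narrow 184 [0.5969 0.2091 0.0925] mean [0.589  0.2028 0.0925] z95 0.0986
top wide 211 [0.5985 0.2111 0.0528] mean [0.5878 0.2019 0.0521] z95 0.0568
top cat head 75 [ 0.5943 -0.21    0.0816] mean [ 0.5937 -0.2102  0.0796] z95 0.0841
top cat foot 154 [ 0.5956 -0.2086  0.0164] mean [ 0.5867 -0.2044  0.0155] z95 0.0198
top drink 162 [ 0.4663 -0.013   0.0838] mean [ 0.4688 -0.0131  0.0846] z95 0.0880
scene knob 36 [0.6002 0.21   0.2105] mean [0.6009 0.2084 0.2109] z95 0.2150
scene flange 245 [0.5991 0.2113 0.1846] mean [0.6021 0.2058 0.1825] z95 0.1880
scene narrow 171 [0.5983 0.2061 0.0925] mean [0.6035 0.1989 0.0926] z95 0.0989
scene wide 203 [0.6    0.2067 0.053 ] mean [0.6081 0.1945 0.0521] z95 0.0588
scene cat head 71 [ 0.5951 -0.2118  0.0814] mean [ 0.5955 -0.2121  0.0792] z95 0.0839
scene cat foot 186 [ 0.5949 -0.2102  0.0165] mean [ 0.6032 -0.2181  0.0157] z95 0.0205
scene drink 212 [ 0.4645 -0.0162  0.0826] mean [ 0.4643 -0.0164  0.0822] z95 0.0856
```

```bash
python3 -c "
from workcell import *
print(finish_job())"
```

```text
the job is handed in; nothing more can be done
None
```

I built the trophy in order on the square board, stood the cat on the round board and left the drinking cup where it was; depth readings before hand-in showed every piece upright and centred to within a few mm, and the lid seated. The arm took about 53 of 138 s; a mistyped move once pressed the fingertips on the table at about 29 N, and I picked up the wide plinth again to centre it.

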